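# Stand the last leg under the hold-down

### The arm

A 6-joint arm with a two-finger parallel gripper is mounted at the origin on the work surface. World frame = base frame: x ahead of the robot, y to its left, z up, the work surface at z = 0. Lengths are in m, angles in degrees, forces in N, time in s.
With the tool pointing down it reaches from about 0.35 to 0.875 m from the base axis. Payload 4.2 kg.
Tool frame: the origin (TCP) lies where the fingers leave the gripper's body, on its centre line; the fingertips stand 70 mm ahead of it and the grasp point (between the pads) lies 51 mm ahead of it; z points along the fingers, y is the direction in which the jaws open and shut (so a half turn about z gives the same grasp; the last joint's range is limited). The gripper opens to 87 mm and grips with 3 to 60 N. Pads are 19 mm wide; open, the fingers measure 117 mm over their backs; the gripper's body (75 mm by 190 mm) begins 51 mm behind the grasp point.
Start: joints at [78.759, 22.042, 0.453, 0, -68.411, -14.817], TCP at [0.275, 0.561, 0.292] pointing down, gripper open.
Joint ranges: [-179.83, 179.83], [-69.29, 118.12], [-61.27, 80.66], [-181.25, 117.63], [-171.15, -9.14], [-177.46, 177.46]. Speed limits (degrees/s): [159.86, 159.86, 180, 180, 180, 180].

### API

Orientations are given as a 3x3 rotation matrix whose columns are the frame's x, y, z axes.
In Python, from station import sense, capture, camera_model, finish_job gives the robot as it stands.
- The arm moves only by the shell command python3 -m inch 'ROWS'. ROWS is JSON, a list of rows, each an object with "hand": the closure, from 0 (fully open) to 1 (shut); "slide": the shift along the world's x, y, z in cm, a list of three; "yaw": the turn about the world's z in rad. A call has 1 to 10 rows; each row is the pose to reach, as a shift and turn from the pose commanded when the call began; what a row does not reach only later rows make up. A row lasts 1/8 s, in which the tool goes at most 62.5 mm and 10.7 degrees, less where a joint would pass 70% of its speed; a pose out of reach is approached as far as the arm can. A call with a gripper value outside its range is refused whole. The fingers move at their own pace and stop on an object; the grip force is fixed at half the most. Time passes only in rows, so rows that repeat a pose let the fingers close. It gives the time, the measured TCP pose, the force and the opening at its end, in the units of the state.
- sense(): the state, without advancing time (a new reading comes with each control period).
- capture(name): name is "scene" or "top"; returns the picture (400x640x3 uint8, blue, green, red); there is no depth.
- camera_model(name): a dict with "mtx" (3x3 intrinsics, pixels), "xyz" and "orientation" of the camera in the world. Camera axes: x right, y up, looking along -z (the intrinsics and any distortion apply to the point x, -y, -z); pixel columns grow to the right and rows downward; lengths in m; the calibration is good to about 2 mm. A picture is of the moment at which its call begins. camera_model takes no time and is no camera call.
- finish_job(): hands the job in, once; it reports no verdict.
The state is a dict: "time_s": time; "joints": joint angles; "joint_velocities": joint speeds; "effort": joint torques, N m; "tcp_pos": TCP position; "ee_rot": TCP orientation; "wrist_force": force on the tool from outside, world axes, zero at the start; "moment": the same for the moment, N m; "gripper_width": opening from 0.0 (shut) to 1.0 (fully open).
Only numpy, scipy, OpenCV 4.12 (cv2) and the standard library are available. Lean on these libraries where they do the work, as an engineer would, in place of code of your own. Each camera call takes 0.05 s, during which the arm holds its last target. There are 200 camera calls.

### The job

Lift the hold-down's arm, notch by notch, until its pawl holds it in the top notch. Take the loose leg that matches the three already standing on the panel (not the shorter one), let it swing down in your grip until it hangs foot up, and set it down, without dropping it, square on its bare pencilled outline under the arm and let go. Then lift the pawl and let the arm down under control, not in free fall, until its pad rests on the foot and holds the leg; leave the shorter leg, the drill, the can and the try square where they are.

Things in the scene. Friction and masses are not known exactly. Their poses are not given: they have to be found in the camera images.
- leg: The matching loose leg, 150 mm long, 0.3 kg: square wood post 32 x 32 mm, square steel plate 64 x 64 x 6 mm at one end, black foot (24 mm dia., 8 mm high) at the other. Origin: centre of the plate's underside; z along the post to the foot, x and y square to the post's faces. At first it lies on the bench on a plate edge and a post face, foot away from the robot, axis 7 deg off level, foot end lower.
- leg_grip (a point): Point on the leg's axis to pinch it by, 105 mm from the plate's underside, 45 mm from the foot's end; about 20 mm above the bench as it lies. The heavy plate puts the centre of mass about 30 mm from the plate's underside, so the leg, pinched here by two side faces of the post, swings down when the grip is loosened to about 8 N for half a second, slipping 10 mm or so; at 20 N it stays, at 4 N it slides out. Axes as the leg's.
- short_leg: The leg that does not match: the same make but 100 mm long. It lies beside the other; either may be on the robot's left. Same axes and origin. To be left alone.
- panel: White base panel, 330 x 330 x 18 mm, fixed, underside up on the bench. Origin: on the bench, straight below the centre of the bare outline; x and y along the panel's edges, pointing into the panel, z up. Three legs like the matching one stand fixed on it, 220 mm from the bare outline along x, along y and along both. A cardboard screw tray lies in its middle.
- leg_spot (a point): Centre of the bare pencilled outline (72 mm square, four drilled pilot holes) at the panel's near corner, on its top face, 18 mm above the bench, straight under the hold-down's pad. Axes as the panel's.
- stand: The hold-down's fixed toothed steel post, 24 (x) x 30 (y) mm, 350 mm high, on a base plate 130 x 110 x 10 mm, with the teeth on its -x face. Origin: on the bench on the post's axis, 170 mm from the bare outline along the panel's -y. Axes parallel to the panel's.
- press_arm (a joint): Height of the hold-down's arm in m: 0 lowest, 0.161 end of travel. It slides on the post, weighs 0.84 kg in all, guide friction about 2 N. Notches every 12.5 mm from 0 to 0.150, the top notch; the pawl clicks into each as the arm is lifted, and the arm let go drops back onto the notch last passed (lift 3 to 10 mm past it). With the pawl held clear the arm sinks by its weight.
- bar_grip (a point): Where to lift the arm: on the centre line of its level bar, 22 mm wide (x), 26 mm high, which runs from the post along +y to the pad; 90 mm from the post's axis, 80 mm from the pad's, clear on both sides; 125 mm above the bench at joint 0. A round weight, 64 mm dia., sits on the bar over the pad, its top 43 mm above the bar's centre line. Axes as the panel's.
- pad: Round rubber pad, 40 mm dia., under the arm's end, straight above the bare outline. Origin: centre of its underside, 98 mm above the bench at arm joint 0: so 248 mm in the top notch and 168 mm resting on a leg that stands on the panel (arm joint 0.070). Rides with the arm.
- pawl (a joint): Angle of the pawl's lever, rad: about 0 to 0.05 engaged (sprung there; 0.1 to 0.2: half caught, lift more), 0.42 fully lifted; clear of the teeth above 0.27. The lever turns about a pin 62 mm nearer the post than the knob's middle and 17 mm lower; the knob rises 16 mm on that arc to clear, 24 to the stop, at 3 to 5 N. Held lifted, it carries the arm: lower it 80 mm from the top notch to rest the pad on the leg.
- pawl_knob (a point): Middle of the black finger knob on the pawl's lever: upright cylinder 18 mm dia., 20 mm high, standing on the lever (18 mm wide), on the robot's side of the post, 82 mm from its axis along -x; 164 mm above the bench at arm joint 0, 314 mm in the top notch. Rides with the arm.
- drill: Cordless drill standing on its battery, 200 mm long, 210 mm high, on the left of the bench. Bystander. Origin under its battery.
- can: Black drink can, 54 mm dia., 135 mm high, behind the loose legs. Bystander. Origin at its base.
- square: Try square lying flat in front of the panel, steel blade 150 mm, wooden stock 110 mm, 19 mm high. Bystander. Origin at its corner, on the bench.
There are look-alikes about, which are no part of the job. Leave any green look-alike of the leg alone.

How it is judged (in metres and radians):
On the way, in this order (a step that is already met when the one before it is completed fails the run):
1. the arm stands in its top notch, held by the pawl alone (value of joint press_arm above 0.146 m and velocity of joint press_arm between -0.02 and 0.02 m/s and contact force between the fingers and pad below 0.3 N and value of joint pawl below 0.1 rad and contact force between the fingers and anything else below 0.3 N), for 0.3 s.
2. the matching leg hangs foot up in the grip, clear of the bench (angle between leg's own z axis and vertical below 0.3 rad and height (world z) of leg above 0.035 m and contact force between the fingers and leg above 0.5 N), for 0.2 s.
3. the leg stands on its outline and is let go, the arm still up in its top notch (horizontal distance between leg and leg_spot below 0.01 m and angle between leg's own z axis and vertical below 0.05 rad and height (world z) of leg below 0.024 m and (angle between the x axis of leg and the x axis of panel, either way round below 0.15 rad or angle between the x axis of leg and the y axis of panel, either way round below 0.15 rad) and contact force between the fingers and leg below 0.1 N and value of joint press_arm above 0.146 m), for 0.2 s.
4. the pawl is lifted clear and the arm comes down (value of joint pawl above 0.2 rad and value of joint press_arm below 0.14 m).
At the end, for the whole second after the job is handed in: The 150 mm leg stands plate-down on its pencilled outline: centre within 10 mm, upright within 3 deg, plate square to the panel within 8 deg; the arm rests on its foot through the pad with at least 2 N; all at rest (horizontal distance between leg and leg_spot below 0.01 m and angle between leg's own z axis and vertical below 0.05 rad and height (world z) of leg below 0.024 m and (angle between the x axis of leg and the x axis of panel, either way round below 0.15 rad or angle between the x axis of leg and the y axis of panel, either way round below 0.15 rad) and contact force between pad and leg above 2 N and velocity of joint press_arm between -0.02 and 0.02 m/s and linear speed of leg below 0.02 m/s and value of joint press_arm below 0.08 m); the robot touches nothing.
It fails at once if the arm is dropped: it falls faster than 0.45 m/s (velocity of joint press_arm below -0.45 m/s).
It fails at once if the leg is let go in the air: upright, out of the fingers, more than 12 mm above the panel (angle between leg's own z axis and vertical below 0.4 rad and height (world z) of leg above 0.03 m and contact force between the fingers and leg below 0.01 N).
It fails at once if a bystander (short leg, drill, can, try square) is pushed more than 30 mm (distance of any of short_leg, drill, can, square from where it was at the start of the episode above 0.03 m).
It also fails if it takes over 72 s, if anything falls off the work surface, if the arm or the gripper's body presses on something with over 40 N, if the wrist force passes 120 N, or if a joint passes its speed limit or range.

## Working session

There is one attempt and no reset: what is moved stays moved. The work goes in short steps, Python scripts to look and compute and a shell command to move; the robot and the scene stay as the last step left them, time stands still between calls to the robot, and variables do not carry over. Pictures are saved under pics/ and viewed, about 8 in all and at most 12, crops included, and the job is handed in when it is done.

```bash
ls; mkdir -p pics; python3 - <<'E'
from station import *
import cv2
for n in("scene","top"):
    im=capture(n); cv2.imwrite(f"pics/{n}0.png",im); m=camera_model(n); print(n,m)
s=sense(); print(s)
a=cv2.imread("pics/scene0.png");b=cv2.imread("pics/top0.png")
E
```

```text
pics
scene {'mtx': array([[503.36949662,   0.        , 320.71184254],
       [  0.        , 503.36949662, 205.96551754],
       [  0.        ,   0.        ,   1.        ]]), 'xyz': array([ 0.96694753, -1.00403149,  1.09766038]), 'orientation': array([[ 0.87477279, -0.34599185,  0.3392082 ],
       [ 0.48444394,  0.61108768, -0.62600792],
       [ 0.00930769,  0.71194206,  0.70217653]])}
top {'mtx': array([[412.9502747 ,   0.        , 323.05052386],
       [  0.        , 412.9502747 , 199.1027571 ],
       [  0.        ,   0.        ,   1.        ]]), 'xyz': array([ 0.37744614, -0.14770909,  1.41793074]), 'orientation': array([[ 0.02413946,  0.99341466, -0.11200268],
       [-0.9997002 ,  0.02444665,  0.00136999],
       [ 0.00409906,  0.11193603,  0.99370696]])}
{'time_s': 0.1, 'joints': array([ 7.87603052e+01,  2.20839160e+01,  3.86058642e-01, -2.62256661e-02,
       -6.84111350e+01, -1.48147092e+01]), 'joint_velocities': array([ 0.07997685, -0.0975406 ,  0.21614737, -0.01743163, -0.00620852,
        0.06651099]), 'effort': array([ 6.02213788e-06, -3.91690922e+01,  1.87933749e+01,  4.23183203e+00,
        1.34422310e-02, -7.54326743e-05]), 'tcp_pos': array([0.2743289 , 0.56111005, 0.29128163]), 'ee_rot': array([[ 8.98303262e-01, -4.39375271e-01, -7.88223604e-04],
       [-4.39375972e-01, -8.98301496e-01, -1.78279633e-03],
       [ 7.52541768e-05,  1.94781827e-03, -9.99998100e-01]]), 'wrist_force': array([ 0.11854864,  0.97239712, -0.3761606 ]), 'moment': array([-0.01420941, -0.06057141,  0.04545166]), 'gripper_width': 0.9971465979854632}
```

View pics/scene0.png

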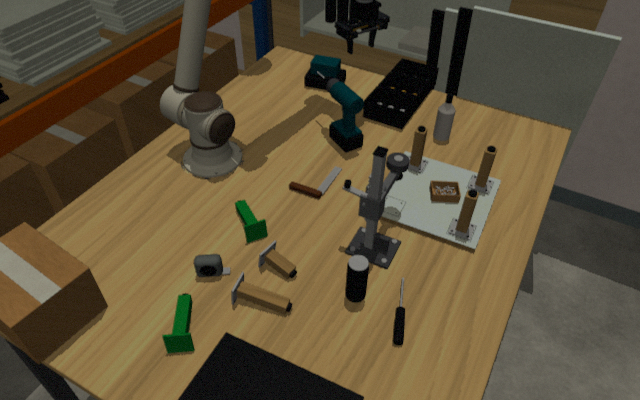

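View pics/top0.png

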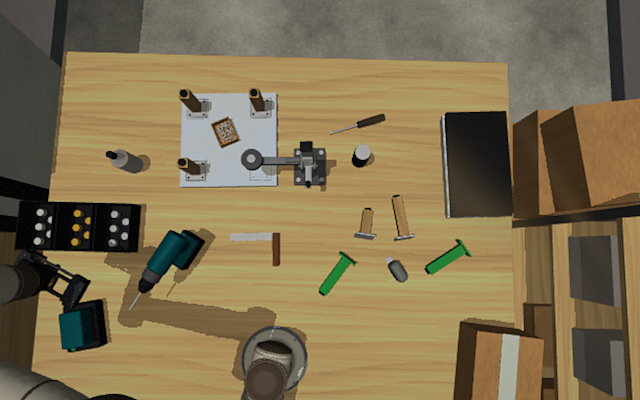

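The scene view shows the long wood leg at about (265,293) and the short one at (280,262). The green look-alikes are at (180,322) and (250,220). The stand is at (373,210) and the bare outline is near (393,207). The top view has the long leg at (401,217), the short at (366,223), the weight at (252,159) and the post at (308,160). Next I'll enlarge the areas that matter.

```bash
cat >h.py <<'E'
import numpy as np,cv2
from station import *
def ray(n,p):
    m=camera_model(n);K=m["mtx"];d=np.array([(p[0]-K[0,2])/K[0,0],-(p[1]-K[1,2])/K[1,1],-1.]);return m["xyz"],m["orientation"]@d
def onz(n,p,z):
    o,d=ray(n,p);return o+d*(z-o[2])/d[2]
def two(p,q):
    o,d=ray("scene",p);r,e=ray("top",q);d=d/np.linalg.norm(d);e=e/np.linalg.norm(e)
    s=np.linalg.lstsq(np.c_[d,-e],r-o,rcond=None)[0];a=o+d*s[0];b=r+e*s[1];return (a+b)/2,np.linalg.norm(a-b)
def proj(n,X):
    m=camera_model(n);c=m["orientation"].T@(np.array(X)-m["xyz"]);K=m["mtx"];return K[0,2]+K[0,0]*c[0]/-c[2],K[1,2]-K[1,1]*c[1]/-c[2]
def crop(im,x,y,w,h,k): return cv2.resize(im[y:y+h,x:x+w],(w*k,h*k),interpolation=cv2.INTER_CUBIC)
E
python3 - <<'E'
from h import *
a=cv2.imread("pics/scene0.png");b=cv2.imread("pics/top0.png")
o=np.vstack([np.hstack([crop(a,220,235,80,60+20,5)[:300*1],crop(b,345,190,80,60,5)]),np.hstack([crop(a,335,145,80,60,5),crop(b,235,130,100,75,4)])])
o=np.clip(o.astype(float)*1.6,0,255).astype('uint8')
cv2.imwrite("pics/crop1.png",o)
# mask wood/plate of long leg later
E
```

```text
(no output)
```

View pics/crop1.png

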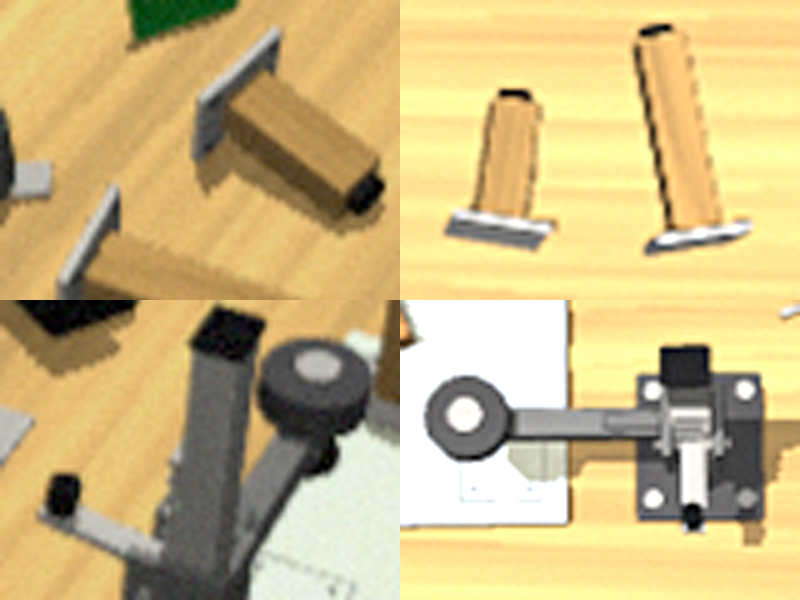

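```bash
python3 - <<'E'
from h import *
b=cv2.imread("pics/top0.png");a=cv2.imread("pics/scene0.png")
hsv=cv2.cvtColor(b,cv2.COLOR_BGR2HSV)
m=((hsv[...,1]<40)&(hsv[...,2]>130)).astype('uint8');m[:, :170]=0;m[:,290:]=0;m[:80]=0;m[200:]=0
m=cv2.morphologyEx(m,cv2.MORPH_OPEN,np.ones((3,3)))
c=max(cv2.findContours(m,0,2)[0],key=cv2.contourArea)
r=cv2.minAreaRect(c);print(r)
for p in cv2.boxPoints(r): print("panel corner",p,onz("top",p,.018).round(4))
T=lambda u,v:(345+(u-400)/5-.4,190+v/5-.4)
f=onz("top",T(666,40),.033);p=onz("top",T(695,226),.049);print("leg top",f,p,np.linalg.norm(f-p),np.degrees(np.arctan2(*(f-p)[1::-1])))
pl=[onz("top",T(650,248),.066),onz("top",T(748,228),.066)];print("plate edge",pl,np.linalg.norm(pl[0]-pl[1]))
S=lambda u,v:(335+u/5-.4,145+(v-300)/5-.4)
W=lambda u,v:(235+(u-400)/4-.4,130+(v-300)/4-.4)
print("weight top",two(S(317,367),W(464,413)))
print("knob top",two(S(64,480),W(693,512)))
print("post top",two(S(228,333),W(685,365)))
E
```

```text
((228.0, 139.5), (93.0, 96.0), 90.0)
panel corner [180.  93.] [0.8973 0.3611 0.018 ]
panel corner [276.  93.] [0.906  0.0246 0.018 ]
panel corner [276. 186.] [0.5764 0.0124 0.018 ]
panel corner [180. 186.] [0.5683 0.3404 0.018 ]
leg top [ 0.54486632 -0.40199135  0.033     ] [ 0.41954991 -0.41871881  0.049     ] 0.12743630248077203 7.6030014924355696
plate edge [array([ 0.40401052, -0.38602004,  0.066     ]), array([ 0.4185649 , -0.44998709,  0.066     ])] 0.06560193895602118
weight top (array([0.63185516, 0.06952095, 0.20302932]), np.float64(0.0030735642729738475))
knob top (array([ 0.55904192, -0.10421906,  0.22054557]), np.float64(0.002147089303124338))
post top (array([ 0.63823819, -0.10062023,  0.34673357]), np.float64(0.0015925413814780005))
```

Weight axis measures (0.632, 0.070) and post axis (0.638, -0.101). Panel corner plus 55 mm gives (0.631, 0.068), so they agree. The tool always points down and the pad is straight above the spot, so I need the gripper body's shape before planning the placing.

```bash
python3 - <<'E'
from h import *
a=cv2.imread("pics/scene0.png");b=cv2.imread("pics/top0.png")
o=np.hstack([crop(a,325,0,80,60,5),crop(b,0,235,120,90,4)[:300,:400]])
o=np.clip(o.astype(float)*2.5,0,255).astype('uint8');cv2.imwrite("pics/grip.png",o)
s=sense();t=s["tcp_pos"];R=s["ee_rot"]
for nm,v in dict(tcp=[0,0,0],ypos=[0,.095,0],yneg=[0,-.095,0],up70=[0,0,-.07],up190=[0,0,-.19],tip=[0,.05,.07]).items():
    X=t+R@np.array(v); p=proj("scene",X);q=proj("top",X); print(nm,((p[0]-325)*5,p[1]*5),(400+q[0]*4,(q[1]-235)*4))
E
```

```text
tcp (np.float64(183.2388283297638), np.float64(150.83801984298816)) (np.float64(624.2924179149627), np.float64(171.57407005300138))
ypos (np.float64(75.3569728037391), np.float64(185.2586746063038)) (np.float64(746.0319308635869), np.float64(238.1619321900157))
yneg (np.float64(286.451377117462), np.float64(117.90714845835367)) (np.float64(503.5914056564652), np.float64(105.55423664477371))
up70 (np.float64(190.14571566859644), np.float64(53.41374708683645)) (np.float64(552.9597299776494), np.float64(180.1355083429528))
up190 (np.float64(202.943642952537), np.float64(-127.10588458776996)) (np.float64(405.53403753493353), np.float64(197.8297240622719))
tip (np.float64(121.97391405906217), np.float64(261.5295457934541)) (np.float64(747.4803974706529), np.float64(196.91184833351463))
```

View pics/grip.png

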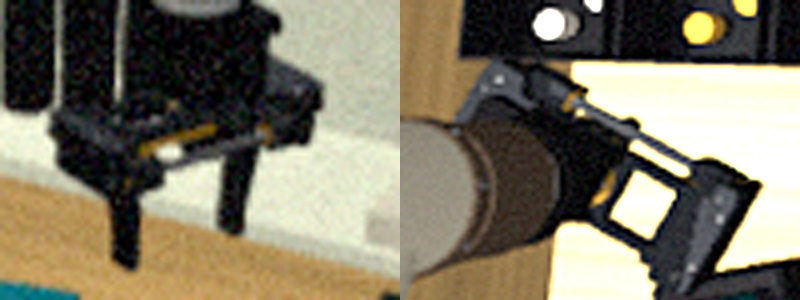

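The gripper body is a wide crossbar, about 190 mm along the jaws, with a block and wrist above. With the tool pointing down it can't sit above the spot, because the pad and bar are there. My plan:
1. Lift the arm to the top notch.
2. Swing the leg foot up and set it standing on the panel about 90 mm along +y, clear of the weight.
3. Slide it square onto the outline with the flat side of the crossbar, pushing low.

First I go above the bar.

```bash
python3 -m inch '[{"hand":0,"slide":[3,-5,13],"yaw":-0.3},{"hand":0,"slide":[3,-5,13],"yaw":-0.3},{"hand":0,"slide":[36,-57.15,13],"yaw":-1.086},{"hand":0,"slide":[36,-57.15,13],"yaw":-1.086},{"hand":0,"slide":[36,-57.15,13],"yaw":-1.086},{"hand":0,"slide":[36,-57.15,13],"yaw":-1.086},{"hand":0,"slide":[36,-57.15,13],"yaw":-1.086},{"hand":0,"slide":[36,-57.15,13],"yaw":-1.086},{"hand":0,"slide":[36,-57.15,13],"yaw":-1.086},{"hand":0,"slide":[36,-57.15,13],"yaw":-1.086}]'
python3 - <<'E'
from h import *
b=cv2.imread("pics/top0.png")
g=cv2.cvtColor(b,cv2.COLOR_BGR2HSV)
# panel edges by subpixel brightness crossings
w=(g[...,2].astype(float)-g[...,1]*1.0)
def edge(pts,axis):
    out=[]
    for (x,y) in pts:
        if axis==1: seg=w[y-5:y+6,x]; base=y-5
        else: seg=w[y,x-5:x+6]; base=x-5
        d=np.abs(np.diff(seg)); i=(d*np.arange(len(d))).sum()/d.sum()+base+.5
        out.append((x,i) if axis==1 else (i,y))
    return out
near=edge([(x,186) for x in list(range(208,245,3))],1)
left=edge([(180,y) for y in range(118,155,3)],0); right=edge([(276,y) for y in range(118,146,3)],0); far=edge([(x,93) for x in range(206,242,3)],1)
for n,e in(("near",near),("far",far),("left",left),("right",right)):
    X=np.array([onz("top",p,.018)[:2] for p in e]); v=cv2.fitLine(X.astype('float32'),cv2.DIST_HUBER,0,1e-4,1e-4).ravel(); print(n,v.round(4),np.degrees(np.arctan2(v[1],v[0])))
E
```

```text
time_s: 1.35
tcp_pos: [0.5686, 0.0933, 0.4188]
ee_rot: [[0.03, -1.0, -0.001], [-1.0, -0.03, 0.0], [-0.0, 0.001, -1.0]]
wrist_force: [-0.9, 0.6, 0.9]
gripper_width: 1.0
near [ 0.0353 -0.9994  0.5697  0.1873] -87.97478
far [ 0.0312 -0.9995  0.9035  0.2028] -88.21118
left [0.9991 0.0417 0.7496 0.3512] 2.3912575
right [0.9994 0.0348 0.7676 0.0171] 1.9967355
```

```bash
python3 -m inch '[{"hand":0,"slide":[6.5,-10.4,0],"yaw":0},{"hand":0,"slide":[6.5,-10.4,0],"yaw":0},{"hand":0,"slide":[6.5,-10.4,0],"yaw":0}]'
```

```text
time_s: 1.72
tcp_pos: [0.6343, -0.0124, 0.4167]
ee_rot: [[0.024, -1.0, -0.004], [-1.0, -0.024, -0.001], [0.001, 0.004, -1.0]]
wrist_force: [0.0, 0.4, -0.5]
gripper_width: 0.997
```

```bash
python3 -m inch '[{"hand":0,"slide":[0,0.1,-20.2],"yaw":0},{"hand":0,"slide":[0,0.1,-20.2],"yaw":0},{"hand":0,"slide":[0,0.1,-20.2],"yaw":0},{"hand":0,"slide":[0,0.1,-20.2],"yaw":0},{"hand":0,"slide":[0,0.1,-20.2],"yaw":0},{"hand":1,"slide":[0,0.1,-20.2],"yaw":0},{"hand":1,"slide":[0,0.1,-20.2],"yaw":0},{"hand":1,"slide":[0,0.1,-20.2],"yaw":0},{"hand":1,"slide":[0,0.1,-20.2],"yaw":0},{"hand":1,"slide":[0,0.1,-20.2],"yaw":0}]'; python3 -c "
from h import *
print(sense()['tcp_pos'],sense()['gripper_width']);cv2.imwrite('pics/s1.png',capture('scene'))"
```

```text
time_s: 2.98
tcp_pos: [0.633, -0.0079, 0.2172]
ee_rot: [[0.03, -1.0, 0.0], [-1.0, -0.03, 0.0], [-0.0, -0.0, -1.0]]
wrist_force: [-0.3, -0.6, 0.6]
gripper_width: 0.518
[ 0.63298268 -0.00790046  0.21719544] 0.5183544111570946
```

```bash
python3 -m inch '[{"hand":1,"slide":[0,0,0],"yaw":0},{"hand":1,"slide":[0,0,0],"yaw":0},{"hand":1,"slide":[0,0,0],"yaw":0},{"hand":1,"slide":[0,0,0],"yaw":0},{"hand":1,"slide":[0,0,0],"yaw":0},{"hand":1,"slide":[0,0,2],"yaw":0},{"hand":1,"slide":[0,0,2],"yaw":0}]'; python3 -c "
from h import *
o=crop(capture('scene'),330,120,100,90,6);cv2.imwrite('pics/s2.png',np.clip(o*1.7,0,255).astype('uint8'))"
```

```text
time_s: 3.9
tcp_pos: [0.634, -0.0076, 0.236]
ee_rot: [[0.03, -1.0, 0.002], [-1.0, -0.03, 0.001], [-0.001, -0.002, -1.0]]
wrist_force: [6.6, -0.3, -6.9]
gripper_width: 0.252
```

View pics/s2.png

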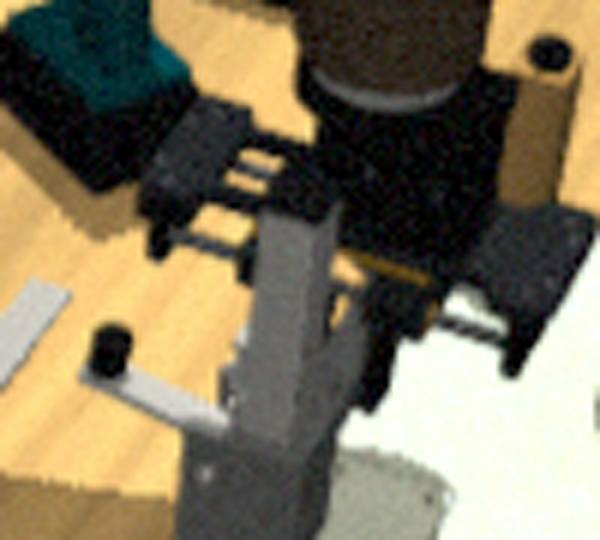

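```bash
python3 -m inch '[{"hand":1,"slide":[0.1,0,2],"yaw":0},{"hand":1,"slide":[0.2,0,4],"yaw":0},{"hand":1,"slide":[0.2,0,6],"yaw":0},{"hand":1,"slide":[0.2,0,8],"yaw":0},{"hand":1,"slide":[0.2,0,9],"yaw":0},{"hand":1,"slide":[0.2,0,9.9],"yaw":0},{"hand":1,"slide":[0.2,0,9.9],"yaw":0},{"hand":1,"slide":[0.2,0,9.9],"yaw":0},{"hand":1,"slide":[0.2,0,9.6],"yaw":0},{"hand":1,"slide":[0.2,0,9.4],"yaw":0}]'; python3 -c "
from h import *
print(sense()['tcp_pos'])"
```

```text
time_s: 5.2
tcp_pos: [0.6344, -0.0061, 0.3283]
ee_rot: [[0.03, -1.0, -0.004], [-1.0, -0.03, 0.003], [-0.003, 0.004, -1.0]]
wrist_force: [3.4, 4.9, -6.2]
gripper_width: 0.243
[ 0.63436246 -0.00610638  0.3282666 ]
```

```bash
python3 -m inch '[{"hand":1,"slide":[0,0,-0.1],"yaw":0},{"hand":1,"slide":[0,0,-0.2],"yaw":0},{"hand":1,"slide":[0,0,-0.2],"yaw":0}]'; python3 -c "
from h import *
cv2.imwrite('pics/t3.png',capture('top'));cv2.imwrite('pics/s3.png',capture('scene'))"
```

```text
time_s: 5.58
tcp_pos: [0.6343, -0.0061, 0.3277]
ee_rot: [[0.03, -1.0, -0.003], [-1.0, -0.03, 0.003], [-0.003, 0.003, -1.0]]
wrist_force: [0.9, 5.6, -3.2]
gripper_width: 0.242
```

```bash
python3 -m inch '[{"hand":0.5,"slide":[0,0,-0.1],"yaw":0},{"hand":0,"slide":[0,0,-0.1],"yaw":0},{"hand":0,"slide":[0,0,-0.1],"yaw":0},{"hand":0,"slide":[0,0,-0.1],"yaw":0},{"hand":0,"slide":[0,0,2],"yaw":0},{"hand":0,"slide":[0,0,6],"yaw":0},{"hand":0,"slide":[-2,-1,12],"yaw":0},{"hand":0,"slide":[-8,-5,13],"yaw":0},{"hand":0,"slide":[-14,-10,13],"yaw":0.1},{"hand":0,"slide":[-18,-15,13],"yaw":0.2}]'; python3 -c "
from h import *
a=capture('scene');b=capture('top');cv2.imwrite('pics/s4.png',a);cv2.imwrite('pics/t4.png',b)
o=np.hstack([crop(a,330,100,100,120,4),crop(b,230,110,100,120,4)]);cv2.imwrite('pics/c4.png',np.clip(o*1.7,0,255).astype('uint8'))"
```

```text
time_s: 6.92
tcp_pos: [0.4715, -0.1383, 0.4598]
ee_rot: [[0.232, -0.973, 0.002], [-0.973, -0.232, -0.0], [0.001, -0.002, -1.0]]
wrist_force: [0.1, -1.0, -0.4]
gripper_width: 0.999
```

View pics/c4.png

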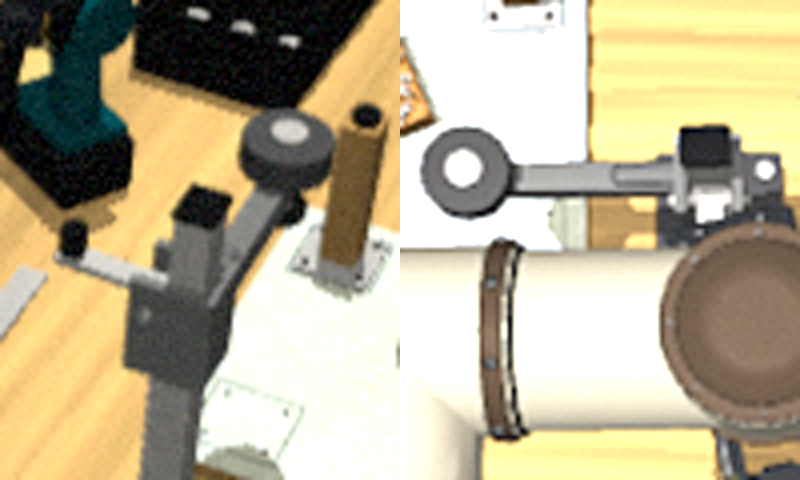

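```bash
python3 - <<'E'
from h import *
S=lambda u,v:(330+u/4-.4,100+v/4-.4);W=lambda u,v:(230+(u-400)/4-.4,110+v/4-.4)
print(two(S(290,130),W(462,167)))
print("knob top",onz("scene",S(73,228),.324))
for p in[(222,379),(302,407)]: print("outl",onz("scene",S(*p),.018))
E
```

```text
(array([0.63167883, 0.06997694, 0.29180908]), np.float64(0.0018662986112427484))
knob top [ 0.56781083 -0.13217106  0.324     ]
outl [0.59584651 0.1032591  0.018     ]
outl [0.66249078 0.10477654 0.018     ]
```

The weight's top triangulates to z≈0.292. The knob ray agrees with z≈0.299 at the knob's plan position, so the arm is at 0.125, two notches short because it slipped in the grip. I'll regrip and lift 31 mm more.

```bash
python3 -m inch '[{"hand":0,"slide":[4,5,0],"yaw":-0.1},{"hand":0,"slide":[8,10,0],"yaw":-0.199},{"hand":0,"slide":[13,12.8,0],"yaw":-0.199},{"hand":0,"slide":[16.25,12.8,0],"yaw":-0.199},{"hand":0,"slide":[16.25,12.8,0],"yaw":-0.199},{"hand":0,"slide":[16.25,12.8,-5],"yaw":-0.199},{"hand":0,"slide":[16.25,12.8,-10],"yaw":-0.199},{"hand":0,"slide":[16.25,12.8,-16],"yaw":-0.199},{"hand":0.5,"slide":[16.25,12.8,-16],"yaw":-0.199},{"hand":1,"slide":[16.25,12.8,-16],"yaw":-0.199}]'; python3 -m inch '[{"hand":1,"slide":[0,0,0],"yaw":0},{"hand":1,"slide":[0,0,0],"yaw":0},{"hand":1,"slide":[0,0,0],"yaw":0},{"hand":1,"slide":[0,0,0],"yaw":0},{"hand":1,"slide":[0,0,0],"yaw":0},{"hand":1,"slide":[0,0,0],"yaw":0},{"hand":1,"slide":[0,0,0],"yaw":0},{"hand":1,"slide":[0,0,0],"yaw":0}]'
```

```text
time_s: 8.28
tcp_pos: [0.6372, -0.0097, 0.3023]
ee_rot: [[0.031, -0.999, 0.005], [-1.0, -0.031, -0.001], [0.001, -0.005, -1.0]]
wrist_force: [-0.3, -0.4, 1.2]
gripper_width: 0.853
time_s: 9.28
tcp_pos: [0.6345, -0.0095, 0.2987]
ee_rot: [[0.031, -1.0, -0.004], [-1.0, -0.031, -0.0], [0.0, 0.004, -1.0]]
wrist_force: [-5.2, 1.5, 2.3]
gripper_width: 0.249
```

```bash
python3 -m inch '[{"hand":1,"slide":[0,0,0.5],"yaw":0},{"hand":1,"slide":[0,0,1],"yaw":0},{"hand":1,"slide":[0,0,1.5],"yaw":0},{"hand":1,"slide":[0,0,2],"yaw":0},{"hand":1,"slide":[0,0,2.5],"yaw":0},{"hand":1,"slide":[0,0,3],"yaw":0},{"hand":1,"slide":[0,0,3.2],"yaw":0},{"hand":1,"slide":[0,0,3.2],"yaw":0}]'; python3 - <<'E'
from h import *
print(sense()['tcp_pos'])
a=capture('scene');cv2.imwrite('pics/s5.png',a)
# knob: dark blob near expected projections
c=np.array([.637,-.1003])-.082*np.array([.9994,.035])
for j in(.125,.1375,.15,.156): print(j,np.round(proj("scene",[*c,.174+j]),1))
m=(a[100:190,325:370].max(2)<40).astype('uint8');n,l,st,ce=cv2.connectedComponentsWithStats(m)
for s,q in zip(st[1:],ce[1:]):
    if s[4]>8: print(s+np.array([325,100,0,0,0]),q+[325,100])
E
```

```text
time_s: 10.28
tcp_pos: [0.6345, -0.0095, 0.3326]
ee_rot: [[0.031, -1.0, -0.003], [-1.0, -0.031, -0.0], [0.0, 0.003, -1.0]]
wrist_force: [-7.1, 0.2, -8.5]
gripper_width: 0.247
[ 0.63445195 -0.00950933  0.33260322]
0.125 [348.  156.4]
0.1375 [348.3 152.5]
0.15 [348.5 148.6]
0.156 [348.6 146.6]
[ 330  100   40   55 1422] [350.62517581 125.13220816]
[365 172   5   7  13] [367.07692308 174.92307692]
[363 179   7   5  10] [366.5 180.7]
```

```bash
python3 - <<'E'
from h import *
for n in("s4","s5"):
    a=cv2.imread(f"pics/{n}.png"); print(n); print(a[138:168,344:354].max(2).min(1))
E
```

```text
s4
[ 0  4  0  7  3  0  1  0  0  0  0  0  0  0 47 81 66 25  5 11  6  4  3 10
  0  4 31 57 67 71]
s5
[  1   0   2   0   0   0   0   2  10   5   0   2   0   3   0   0  27  57
  66  60  76  86 125 145 144 146 147 147 148 146]
```

```bash
python3 -m inch '[{"hand":1,"slide":[0,0,-0.3],"yaw":0},{"hand":1,"slide":[0,0,-0.6],"yaw":0},{"hand":1,"slide":[0,0,-0.9],"yaw":0},{"hand":1,"slide":[0,0,-0.9],"yaw":0}]'; python3 -m inch '[{"hand":0,"slide":[0,0,0],"yaw":0},{"hand":0,"slide":[0,0,0],"yaw":0},{"hand":0,"slide":[0,0,0],"yaw":0},{"hand":0,"slide":[0,0,0],"yaw":0},{"hand":0,"slide":[0,0,5],"yaw":0},{"hand":0,"slide":[0,0,10],"yaw":0},{"hand":0,"slide":[0,0,14],"yaw":0},{"hand":0,"slide":[-4,-4,14],"yaw":0},{"hand":0,"slide":[-8,-8,14],"yaw":0},{"hand":0,"slide":[-12,-14,14],"yaw":0.15}]'; python3 - <<'E'
from h import *
a=capture('scene');cv2.imwrite('pics/s6.png',a);b=capture('top');cv2.imwrite('pics/t6.png',b)
print(a[135:168,344:354].max(2).min(1))
m=(b[130:175,225:275]>70).all(2)&(b[130:175,225:275].std(2)<12)
a4=cv2.imread('pics/s4.png')
# shift of weight between s4 and s6 by template
r=cv2.matchTemplate(a[90:190,380:420],a4[120:162,388:416][:, :28],cv2.TM_CCOEFF_NORMED);print(cv2.minMaxLoc(r))
print(proj("scene",[.632,.0697,.2935]),proj("scene",[.632,.0697,.3185]))
E
```

```text
time_s: 10.82
tcp_pos: [0.6344, -0.0095, 0.324]
ee_rot: [[0.031, -1.0, -0.002], [-1.0, -0.031, -0.0], [0.0, 0.002, -1.0]]
wrist_force: [-8.6, -0.0, -7.5]
gripper_width: 0.249
time_s: 12.08
tcp_pos: [0.5203, -0.1423, 0.4631]
ee_rot: [[0.186, -0.983, 0.003], [-0.983, -0.186, -0.001], [0.001, -0.003, -1.0]]
wrist_force: [0.4, -1.2, -0.2]
gripper_width: 0.998
[  3   1   5   0   0   0   3   0   0   0   0   0   0   0   1   0   3   0
   0   0   0   2  39  61  68  70  85 128 150 151 151 151 152]
(-0.1801781952381134, 0.810999870300293, (1, 50), (9, 23))
(np.float64(402.5942680198612), np.float64(131.59658532695778)) (np.float64(403.76055228188835), np.float64(123.89545868923139))
```

```bash
python3 - <<'E'
from h import *
a=cv2.imread("pics/scene0.png");b=cv2.imread("pics/top0.png")
def blobs(im,x0,y0,x1,y1,f):
    r=im[y0:y1,x0:x1].astype(int);m=f(r).astype('uint8');n,l,st,ce=cv2.connectedComponentsWithStats(m)
    return m,l,[(i,s[4],(s[0]+x0,s[1]+y0,s[2],s[3]),(ce[i]+[x0,y0]).round(2)) for i,s in enumerate(st) if i and s[4]>5]
dark=lambda r:r.max(2)<55
print("foot scene",blobs(a,280,295,296,318,dark)[2]); print("foot top",blobs(b,388,190,402,204,dark)[2])
sat=lambda r:(r.max(2)-r.min(2)<28)&(r.max(2)>60)
m,l,o=blobs(b,390,225,418,245,sat);print("plate top",o)
i=max(o,key=lambda t:t[1])[0];ys,xs=np.nonzero(l==i)
r=cv2.minAreaRect(np.c_[xs+390,ys+225].astype('float32'));print(r,cv2.boxPoints(r))
m,l,o=blobs(a,226,268,250,312,sat);print("plate scene",o)
print(b[228:242,392:416].min(2)); print(b[193:203,388:406].max(2))
E
```

```text
foot scene [(1, np.int32(40), (np.int32(285), np.int32(302), np.int32(7), np.int32(11)), array([288.32, 307.35]))]
foot top [(1, np.int32(8), (np.int32(393), np.int32(195), np.int32(6), np.int32(2)), array([395.5, 195.5]))]
plate top [(1, np.int32(54), (np.int32(396), np.int32(234), np.int32(19), np.int32(6)), array([404.87, 236.56]))]
((405.1099853515625, 236.77000427246094), (3.535533905029297, 18.384777069091797), 81.8698959350586) [[395.75998 236.32   ]
 [413.96    233.72   ]
 [414.46    237.22   ]
 [396.25998 239.82   ]]
plate scene [(1, np.int32(26), (np.int32(226), np.int32(268), np.int32(4), np.int32(7)), array([227.42, 270.77])), (2, np.int32(67), (np.int32(232), np.int32(272), np.int32(12), np.int32(32)), array([236.51, 284.27]))]
[[ 90  91  93  98  79  30  54  82  78  78  76  72  72  74  74  67  81 101
   98  98  97  96  98  98]
 [ 91  92  93  96  84  41  48  77  80  76  76  71  73  72  77  71  82  95
   94  93  94  93  93  95]
 [ 93  93  95  95  90  60  29  66  82  79  78  74  72  72  74  74  82  93
   94  94  92  93  93  93]
 [ 98  98  98  98 104  79  13  60  84  78  78 
[... 1116 characters left out ...]
174 174 173 174 175 176]
 [167 166 167 168 172 169 158 149 144 143 140 157 175 171 169 169 169 169]
 [169 170 170 174 163 125  84  48  21  13   0  98 159 164 169 168 166 167]
 [166 167 169 173 129  11   9  20  51  93 104 124 148 151 160 169 167 167]
 [161 161 164 162 136 102 100 100 124 158 173 172 166 149 141 165 162 160]
 [164 164 170 148 130 158 154 147 154 160 161 163 165 149 146 164 161 162]
 [175 175 173 129  72 125 150 141 148 156 158 161 164 153 157 173 173 170]
 [176 177 172 120  45 123 156 140 143 153 160 160 164 163 161 168 178 177]
 [168 169 176 141  43 116 161 143 143 150 158 161 163 165 140 138 173 172]
 [169 169 176 148  66 111 162 146 141 148 155 160 164 164 133 128 171 168]]
```

```bash
python3 - <<'E'
from h import *
z=lambda r:.033+(r-198)/35*.016
for c1,c2 in((393,398.8),(402.7,408.3),(397.8,403.5)):
    p=onz("top",(c1,201),z(201));q=onz("top",(c2,231),z(231));d=p-q;print(p.round(4),q.round(4),np.degrees(np.arctan2(d[1],d[0])))
p=onz("top",(398,237.5),.0665);q=onz("top",(412,234.8),.0665);d=p-q;print("plate mid",(p+q)/2,np.degrees(np.arctan2(-d[0],d[1])))
print("foot top centre", onz("top",(395.8,195.2),.022), "scene foot",onz("scene",(288.3,307.4),.016))
E
```

```text
[ 0.5328 -0.3856  0.0344] [ 0.4317 -0.403   0.0481] 9.759657675825649
[ 0.5336 -0.4183  0.0344] [ 0.4325 -0.4344  0.0481] 9.068026046725276
[ 0.5332 -0.4018  0.0344] [ 0.4321 -0.4185  0.0481] 9.415820304267788
plate mid [ 0.4147334  -0.41984489  0.0665    ] 12.210588426148881
foot top centre [ 0.55426394 -0.39716029  0.022     ] scene foot [ 0.55049414 -0.40114001  0.016     ]
```

```bash
python3 -c "
from station import *
s=sense();print(s['joints'].round(1),s['moment'].round(3),s['wrist_force'].round(2))"; python3 -m inch '[{"hand":0.2,"slide":[-0.9,-6,0],"yaw":-0.18},{"hand":0.2,"slide":[-0.9,-12,-3],"yaw":-0.36},{"hand":0.2,"slide":[-0.9,-18,-8],"yaw":-0.54},{"hand":0.2,"slide":[-0.9,-24,-13],"yaw":-0.72},{"hand":0.2,"slide":[-0.9,-26.3,-18],"yaw":-0.9},{"hand":0.2,"slide":[-0.9,-26.3,-22],"yaw":-1.08},{"hand":0.2,"slide":[-0.9,-26.3,-24],"yaw":-1.26},{"hand":0.2,"slide":[-0.9,-26.3,-26],"yaw":-1.44},{"hand":0.2,"slide":[-0.9,-26.3,-26],"yaw":-1.588},{"hand":0.2,"slide":[-0.9,-26.3,-26],"yaw":-1.588}]'; python3 -c "
from station import *
s=sense();print(s['joints'].round(1),s['moment'].round(3),s['tcp_pos'])"
```

```text
[  1.7   9.3   7.    0.1 -87.5   8.5] [ 0.088 -0.149 -0.012] [-0.41  0.45  0.93]
time_s: 13.42
tcp_pos: [0.5132, -0.4047, 0.202]
ee_rot: [[-0.986, -0.165, 0.001], [-0.165, 0.986, -0.001], [-0.001, -0.001, -1.0]]
wrist_force: [0.3, -0.6, -0.1]
gripper_width: 0.8
[-24.1  28.8  -2.2   0.  -59.  -56.4] [ 0.017 -0.173  0.04 ] [ 0.51315123 -0.40471015  0.20200271]
```

```bash
python3 -m inch '[{"hand":0.2,"slide":[-0.1,0,-5],"yaw":0},{"hand":0.2,"slide":[-0.1,0,-9],"yaw":0},{"hand":0.2,"slide":[-0.1,0,-12],"yaw":0},{"hand":0.2,"slide":[-0.1,0,-12.8],"yaw":0},{"hand":0.2,"slide":[-0.1,0,-12.8],"yaw":0},{"hand":0.2,"slide":[-0.1,0,-12.8],"yaw":0},{"hand":0.6,"slide":[-0.1,0,-12.8],"yaw":0},{"hand":1,"slide":[-0.1,0,-12.8],"yaw":0},{"hand":1,"slide":[-0.1,0,-12.8],"yaw":0},{"hand":1,"slide":[-0.1,0,-12.8],"yaw":0}]'; python3 -m inch '[{"hand":1,"slide":[0,0,0],"yaw":0},{"hand":1,"slide":[0,0,0],"yaw":0},{"hand":1,"slide":[0,0,0],"yaw":0},{"hand":1,"slide":[0,0,0],"yaw":0}]'; python3 -c "
from station import *
s=sense();print(s['tcp_pos'],s['moment'].round(3),s['wrist_force'].round(2))"
```

```text
time_s: 14.68
tcp_pos: [0.5114, -0.4045, 0.074]
ee_rot: [[-0.987, -0.163, 0.0], [-0.163, 0.987, -0.0], [-0.0, -0.0, -1.0]]
wrist_force: [0.4, -0.1, -0.2]
gripper_width: 0.43
time_s: 15.18
tcp_pos: [0.5113, -0.4045, 0.0739]
ee_rot: [[-0.987, -0.163, -0.0], [-0.163, 0.987, -0.0], [0.0, -0.0, -1.0]]
wrist_force: [-0.4, -0.8, 0.3]
gripper_width: 0.369
[ 0.51134614 -0.40449228  0.07389386] [-0.001 -0.1    0.113] [-0.4  -0.82  0.3 ]
```

```bash
python3 -m inch '[{"hand":1,"slide":[0,0,2],"yaw":0},{"hand":1,"slide":[0,0,4],"yaw":0},{"hand":1,"slide":[0,0,6],"yaw":0},{"hand":1,"slide":[0,0,8],"yaw":0},{"hand":1,"slide":[0,0,9.5],"yaw":0},{"hand":1,"slide":[0,0,10.2],"yaw":0},{"hand":1,"slide":[0,0,10.2],"yaw":0},{"hand":1,"slide":[0,0,10.2],"yaw":0}]'; python3 -c "
from station import *
s=sense();print(s['tcp_pos'],s['moment'].round(3),s['wrist_force'].round(2),s['gripper_width'])"
for i in 1; do python3 -m inch '[{"hand":0.65,"slide":[0,0,0],"yaw":0},{"hand":0.65,"slide":[0,0,0],"yaw":0},{"hand":0.65,"slide":[0,0,0],"yaw":0}]' | tail -2;  python3 -c "
from station import *
s=sense();print(s['moment'].round(3),s['wrist_force'].round(2),s['gripper_width'])"; done
```

```text
time_s: 16.18
tcp_pos: [0.5109, -0.4041, 0.1749]
ee_rot: [[-0.987, -0.163, -0.001], [-0.163, 0.987, 0.001], [0.001, 0.001, -1.0]]
wrist_force: [0.4, 0.3, -1.7]
gripper_width: 0.359
[ 0.5109413  -0.40414724  0.17486335] [ 0.105 -0.393 -0.046] [ 0.4   0.31 -1.67] 0.3588342145484627
wrist_force: [0.1, -0.0, -2.8]
gripper_width: 0.369
[ 0.123 -0.399  0.022] [ 0.05 -0.03 -2.8 ] 0.36927779537546157
```

```bash
R='import station;s=station.sense();print(s["moment"].round(3),s["wrist_force"].round(2),round(s["gripper_width"],4))'
python3 -m inch '[{"hand":0.642,"slide":[0,0,0],"yaw":0},{"hand":0.642,"slide":[0,0,0],"yaw":0},{"hand":0.642,"slide":[0,0,0],"yaw":0}]' | head -1;  python3 -c "$R"
python3 -m inch '[{"hand":0.638,"slide":[0,0,0],"yaw":0},{"hand":0.638,"slide":[0,0,0],"yaw":0},{"hand":0.638,"slide":[0,0,0],"yaw":0}]' | head -1;  python3 -c "$R"
```

```text
time_s: 16.92
[ 0.036 -0.357  0.023] [-0.17  0.25 -2.3 ] 0.3635
time_s: 17.3
[ 0.18  -0.697 -0.019] [ 0.74  0.54 -5.35] 0.3662
```

```bash
R='import station;s=station.sense();print(s["moment"].round(3),s["wrist_force"].round(2),round(s["gripper_width"],4))'
python3 -m inch '[{"hand":0.638,"slide":[0,0,0],"yaw":0},{"hand":1,"slide":[0,0,0],"yaw":0},{"hand":1,"slide":[0,0,0],"yaw":0}]' | head -1;  python3 -c "$R
from h import *
a=capture('scene');b=capture('top');cv2.imwrite('pics/s7.png',a);cv2.imwrite('pics/t7.png',b)
o=np.hstack([crop(a,215,200,100,120,4),crop(b,350,130,100,120,4)]);cv2.imwrite('pics/c7.png',np.clip(o*1.7,0,255).astype('uint8'))"
```

```text
time_s: 17.68
[ 0.095 -0.235 -0.002] [-0.07 -0.02 -3.62] 0.363
```

View pics/c7.png

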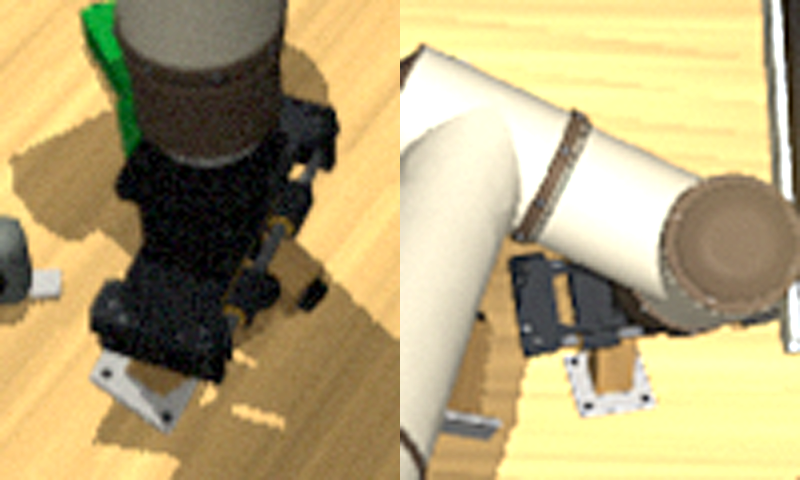

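The view shows the leg partly swung. The plate at crop (150,390) is low on the robot's side and the foot at (313,293) is out the other side. It holds again when shut, so I'll loosen once more.

```bash
R='import station;s=station.sense();print(s["moment"].round(3),s["wrist_force"].round(2),round(s["gripper_width"],4))'
python3 -m inch '[{"hand":0.638,"slide":[0,0,0],"yaw":0},{"hand":0.638,"slide":[0,0,0],"yaw":0},{"hand":0.638,"slide":[0,0,0],"yaw":0},{"hand":0.638,"slide":[0,0,0],"yaw":0},{"hand":0.638,"slide":[0,0,0],"yaw":0},{"hand":1,"slide":[0,0,0],"yaw":0},{"hand":1,"slide":[0,0,0],"yaw":0}]' | head -1;  python3 -c "$R
from h import *
a=capture('scene');b=capture('top');cv2.imwrite('pics/s8.png',a);cv2.imwrite('pics/t8.png',b)
for n,p in(('scene',a),('top',b)):
    g=cv2.cvtColor(p,cv2.COLOR_BGR2HSV)
t=station.sense()['tcp_pos'];print(t)
o=np.hstack([crop(a,215,200,100,120,4),crop(b,350,130,100,120,4)]);cv2.imwrite('pics/c8.png',np.clip(o*1.7,0,255).astype('uint8'))"
```

```text
time_s: 18.65
[ 0.049 -0.261  0.007] [-0.4  -0.32 -2.67] 0.3684
[ 0.51136918 -0.40445932  0.17589563]
```

```bash
cat >pl.py <<'E'
from h import *
def plate(im,box,thr=75):
    x0,y0,x1,y1=box;r=im[y0:y1,x0:x1].astype(int);m=((r.max(2)-r.min(2)<25)&(r.max(2)>thr)).astype('uint8')
    n,l,st,ce=cv2.connectedComponentsWithStats(m);return [(int(s[4]),(int(s[0]+x0),int(s[1]+y0),int(s[2]),int(s[3])),(ce[i]+[x0,y0]).round(1)) for i,s in enumerate(st) if i and s[4]>12]
E
python3 - <<'E'
from pl import *
for n in(7,8):
    print(n,"scene",plate(cv2.imread(f"pics/s{n}.png"),(232,275,275,312)));print("top",plate(cv2.imread(f"pics/t{n}.png"),(385,205,425,245)))
E
```

```text
7 scene [(167, (238, 288, 26, 20), array([248.3, 297.4]))]
top [(62, (411, 205, 14, 9), array([418.2, 207.4])), (168, (391, 218, 23, 16), array([401.1, 226.9]))]
8 scene [(158, (238, 287, 25, 22), array([247.6, 297.3]))]
top [(54, (411, 205, 14, 7), array([417.8, 207.2])), (167, (391, 218, 23, 16), array([401.1, 226.9]))]
```

```bash
python3 -m inch '[{"hand":0.635,"slide":[0,0,0.5],"yaw":0},{"hand":0.635,"slide":[0,0,0.5],"yaw":0},{"hand":0.635,"slide":[0,0,0.5],"yaw":0},{"hand":1,"slide":[0,0,0.5],"yaw":0},{"hand":1,"slide":[0,0,0.5],"yaw":0}]' | head -1;  python3 - <<'E'
from pl import *
s=sense();print(s["moment"].round(3),s["wrist_force"].round(2),round(s["gripper_width"],4),s["tcp_pos"])
a=capture('scene');b=capture('top');cv2.imwrite('pics/s9.png',a);cv2.imwrite('pics/t9.png',b)
print("scene",plate(a,(232,275,275,312)));print("top",plate(b,(385,205,425,245)))
E
```

```text
time_s: 19.38
[ 0.038 -0.288 -0.008] [-0.04  0.57 -3.79] 0.3662 [ 0.51131011 -0.40442631  0.18078605]
scene [(159, (238, 287, 26, 21), array([247.8, 296.1]))]
top [(46, (411, 205, 14, 7), array([418.3, 207. ])), (172, (391, 217, 23, 17), array([401.5, 226.8]))]
```

```bash
python3 -m inch '[{"hand":0.633,"slide":[0,0,0],"yaw":0},{"hand":0.632,"slide":[0,0,0],"yaw":0},{"hand":0.632,"slide":[0,0,0],"yaw":0},{"hand":1,"slide":[0,0,0],"yaw":0},{"hand":1,"slide":[0,0,0],"yaw":0}]' | head -1;  python3 - <<'E'
from pl import *
s=sense();print(s["moment"].round(3),s["wrist_force"].round(2),round(s["gripper_width"],4),s["tcp_pos"])
a=capture('scene');b=capture('top');cv2.imwrite('pics/s10.png',a);cv2.imwrite('pics/t10.png',b)
print("scene",plate(a,(232,275,275,312)));print("top",plate(b,(385,205,425,245)))
E
```

```text
time_s: 20.1
[ 0.06  -0.312 -0.017] [-0.88 -0.06 -3.46] 0.3655 [ 0.51138541 -0.40444979  0.18094797]
scene [(161, (237, 287, 28, 20), array([247.7, 296. ]))]
top [(52, (411, 205, 14, 7), array([418.2, 207.1])), (172, (391, 217, 23, 17), array([401.5, 226.9]))]
```

```bash
python3 -m inch '[{"hand":0.629,"slide":[0,0,-0.5],"yaw":0},{"hand":0.629,"slide":[0,0,-0.5],"yaw":0},{"hand":0.629,"slide":[0,0,-0.5],"yaw":0},{"hand":1,"slide":[0,0,-0.5],"yaw":0},{"hand":1,"slide":[0,0,-0.5],"yaw":0}]' | head -1;  python3 - <<'E'
from pl import *
s=sense();print(s["moment"].round(3),s["wrist_force"].round(2),round(s["gripper_width"],4),s["tcp_pos"])
a=capture('scene');b=capture('top');cv2.imwrite('pics/s11.png',a);cv2.imwrite('pics/t11.png',b)
print("scene",plate(a,(232,275,275,312)));print("top",plate(b,(385,205,425,245)))
E
```

```text
time_s: 20.82
[ 0.071 -0.23  -0.022] [-0.79  1.3  -3.52] 0.3662 [ 0.511409   -0.40447988  0.17602231]
scene [(167, (238, 288, 27, 21), array([248.6, 297.5]))]
top [(59, (411, 205, 14, 9), array([418.2, 207.4])), (169, (391, 217, 23, 17), array([401. , 226.7]))]
```

```bash
python3 -m inch '[{"hand":0.66,"slide":[0,0,0],"yaw":0},{"hand":0.66,"slide":[0,0,0],"yaw":0},{"hand":0.66,"slide":[0,0,0],"yaw":0},{"hand":0.66,"slide":[0,0,0],"yaw":0},{"hand":0.637,"slide":[0,0,0],"yaw":0},{"hand":0.637,"slide":[0,0,0],"yaw":0},{"hand":0.637,"slide":[0,0,0],"yaw":0},{"hand":0.637,"slide":[0,0,0],"yaw":0},{"hand":0.67,"slide":[0,0,0],"yaw":0}]' | head -1;  python3 - <<'E'
from pl import *
s=sense();print(s["moment"].round(3),s["wrist_force"].round(2),round(s["gripper_width"],4),s["tcp_pos"])
a=capture('scene');b=capture('top');cv2.imwrite('pics/s12.png',a);cv2.imwrite('pics/t12.png',b)
print("scene",plate(a,(232,275,275,312)));print("top",plate(b,(385,195,425,245)))
E
```

```text
time_s: 22.05
[ 0.114 -0.348 -0.021] [ 0.32 -0.49 -3.27] 0.3631 [ 0.51135524 -0.4044598   0.17591225]
scene [(169, (238, 288, 27, 21), array([248.5, 297.5]))]
top [(200, (394, 195, 31, 17), array([412.3, 201.1])), (171, (391, 217, 23, 17), array([401.1, 226.7]))]
```

Still no swing. I'll go from 0.67 in finer steps, a bit looser.

```bash
python3 -m inch '[{"hand":0.634,"slide":[0,0,0],"yaw":0},{"hand":0.634,"slide":[0,0,0],"yaw":0},{"hand":0.634,"slide":[0,0,0],"yaw":0},{"hand":0.634,"slide":[0,0,0],"yaw":0},{"hand":0.66,"slide":[0,0,0],"yaw":0}]' | head -1;  cat > ck.py <<'E'
from pl import *
s=sense();print(s["moment"].round(3),s["wrist_force"].round(2),round(s["gripper_width"],4),s["tcp_pos"])
a=capture('scene');b=capture('top');cv2.imwrite('pics/sk.png',a);cv2.imwrite('pics/tk.png',b)
print("scene",plate(a,(232,275,275,315)));print("top",plate(b,(385,214,425,245)))
E
python3 ck.py
python3 -m inch '[{"hand":0.631,"slide":[0,0,0],"yaw":0},{"hand":0.631,"slide":[0,0,0],"yaw":0},{"hand":0.631,"slide":[0,0,0],"yaw":0},{"hand":0.66,"slide":[0,0,0],"yaw":0}]' | head -1; python3 ck.py
```

```text
time_s: 22.78
[ 0.058 -0.23  -0.015] [ 0.26 -0.48 -3.43] 0.3698 [ 0.51127264 -0.40441798  0.17586692]
scene [(195, (252, 293, 23, 22), array([261.8, 304.6]))]
top [(128, (390, 214, 20, 10), array([399.5, 218.8]))]
time_s: 23.38
[ 0.356 -0.072 -0.05 ] [ 0.22 -0.06  2.06] 0.3632 [ 0.51163107 -0.40455371  0.17657333]
scene [(163, (252, 298, 23, 17), array([261.9, 308.2]))]
top [(120, (390, 214, 19, 11), array([398.1, 219.6]))]
```

```bash
python3 -c "
from h import *
a=cv2.imread('pics/sk.png');b=cv2.imread('pics/tk.png')
o=np.hstack([crop(a,215,200,100,120,4),crop(b,350,130,100,120,4)]);cv2.imwrite('pics/c9.png',np.clip(o*1.7,0,255).astype('uint8'))"
```

```text
(no output)
```

View pics/c9.png

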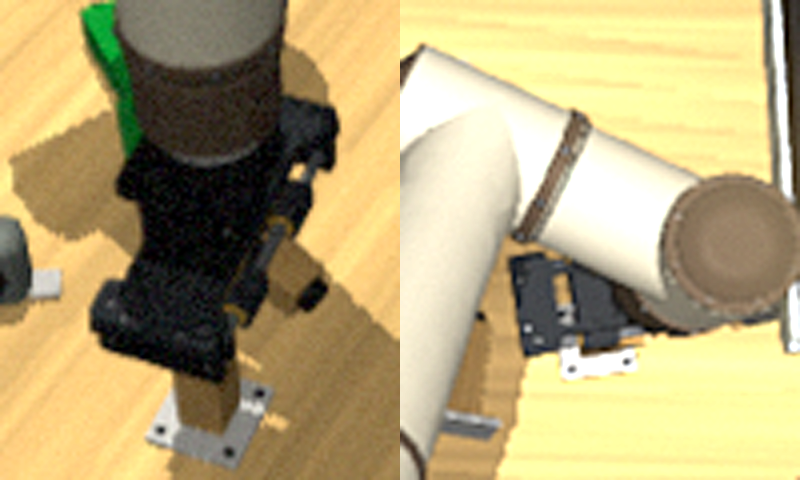

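The leg now stands on the bench, upright in the fingers, with its plate at crop (210,425). The foot at (313,295) belongs to the short leg behind. I'll slack off, lower 1.5 cm for a better hold, regrip and lift.

```bash
python3 -m inch '[{"hand":0.57,"slide":[0,0,0],"yaw":0},{"hand":0.57,"slide":[0,0,0],"yaw":0},{"hand":0.57,"slide":[0,0,-0.8],"yaw":0},{"hand":0.57,"slide":[0,0,-1.6],"yaw":0},{"hand":0.57,"slide":[0,0,-1.6],"yaw":0},{"hand":1,"slide":[0,0,-1.6],"yaw":0},{"hand":1,"slide":[0,0,-1.6],"yaw":0},{"hand":1,"slide":[0,0,-1.6],"yaw":0},{"hand":1,"slide":[0,0,-1.6],"yaw":0},{"hand":1,"slide":[0,0,-1.6],"yaw":0}]';python3 ck.py
python3 -m inch '[{"hand":1,"slide":[0,0,1],"yaw":0},{"hand":1,"slide":[0,0,3],"yaw":0},{"hand":1,"slide":[0,0,5],"yaw":0},{"hand":1,"slide":[0,0,7],"yaw":0},{"hand":1,"slide":[0,0,7],"yaw":0},{"hand":1,"slide":[0,0,7],"yaw":0}]';python3 ck.py
```

```text
time_s: 24.72
tcp_pos: [0.5114, -0.4045, 0.1599]
ee_rot: [[-0.987, -0.163, 0.0], [-0.163, 0.987, -0.0], [-0.0, -0.0, -1.0]]
wrist_force: [0.5, -0.5, -2.2]
gripper_width: 0.358
[-0.111 -0.375  0.008] [ 0.5  -0.54 -2.25] 0.3581 [ 0.51140931 -0.40446533  0.15990316]
scene [(163, (252, 297, 23, 18), array([261.9, 307.9]))]
top [(111, (389, 214, 20, 11), array([398.3, 219.9]))]
time_s: 25.58
tcp_pos: [0.5108, -0.404, 0.229]
ee_rot: [[-0.987, -0.163, -0.001], [-0.163, 0.987, 0.001], [0.001, 0.002, -1.0]]
wrist_force: [-0.3, 0.9, -3.1]
gripper_width: 0.363
[ 0.116 -0.195 -0.048] [-0.27  0.88 -3.13] 0.3633 [ 0.51080214 -0.40400146  0.22900823]
scene [(203, (249, 281, 26, 20), array([261.6, 291.7]))]
top [(127, (393, 214, 20, 10), array([401.9, 218.9]))]
```

```bash
python3 -c "
from h import *
P=lambda u,v:onz('scene',(215+u/4-.4,200+v/4-.4),.006).round(4)
for p in[(148,440),(232,467),(275,388),(211.5,414)]: print(P(*p))
for p in[(190,240),(165,265),(205,235),(232,237),(275,264)]: print('drill/square',p,onz('top',p,.02).round(3),onz('top',p,.19).round(3))"
python3 -m inch '[{"hand":1,"slide":[-2,2,0],"yaw":0},{"hand":1,"slide":[-5,5,0],"yaw":0.1},{"hand":1,"slide":[-8,9,0],"yaw":0.25},{"hand":1,"slide":[-10,14,0],"yaw":0.4},{"hand":1,"slide":[-10,19,0],"yaw":0.55},{"hand":1,"slide":[-10,24,0],"yaw":0.7},{"hand":1,"slide":[-10,29,0],"yaw":0.85},{"hand":1,"slide":[-10,34,0],"yaw":1},{"hand":1,"slide":[-10,39,0],"yaw":1.15},{"hand":1,"slide":[-10,43,0],"yaw":1.3}]'
```

```text
[ 0.4686 -0.4471  0.006 ]
[ 0.5261 -0.4377  0.006 ]
[ 0.5179 -0.3735  0.006 ]
[ 0.493  -0.4107  0.006 ]
drill/square (190, 240) [0.386 0.295 0.02 ] [0.385 0.241 0.19 ]
drill/square (165, 265) [0.301 0.373 0.02 ] [0.31 0.31 0.19]
drill/square (205, 235) [0.404 0.245 0.02 ] [0.4   0.197 0.19 ]
drill/square (232, 237) [0.399 0.154 0.02 ] [0.396 0.117 0.19 ]
drill/square (275, 264) [0.313 0.006 0.02 ] [ 0.32  -0.013  0.19 ]
time_s: 26.92
tcp_pos: [0.4109, 0.0272, 0.2297]
ee_rot: [[-0.101, -0.995, -0.0], [-0.995, 0.101, -0.0], [0.0, 0.0, -1.0]]
wrist_force: [1.2, -0.1, -2.6]
gripper_width: 0.362
```

```bash
python3 -c "
from h import *
s=sense();t=s['tcp_pos'];p=proj('scene',[t[0],t[1],.08]);q=proj('top',[t[0],t[1],.15]);print(p,q,s['moment'])
a=capture('scene');b=capture('top');cv2.imwrite('pics/s14.png',a);cv2.imwrite('pics/t14.png',b)
x,y=int(p[0])-50,int(p[1])-75;u,v=int(q[0])-50,int(q[1])-60;print(x,y,u,v)
o=np.hstack([crop(a,x,y,100,120,4),crop(b,u,v,100,120,4)]);cv2.imwrite('pics/c14.png',np.clip(o*1.8,0,255).astype('uint8'))"
```

```text
(np.float64(321.8973411045653), np.float64(174.09417536244854)) (np.float64(264.464498999694), np.float64(233.24552221018942)) [ 0.12693715 -0.13008396  0.00412868]
271 99 214 173
```

View pics/c14.png

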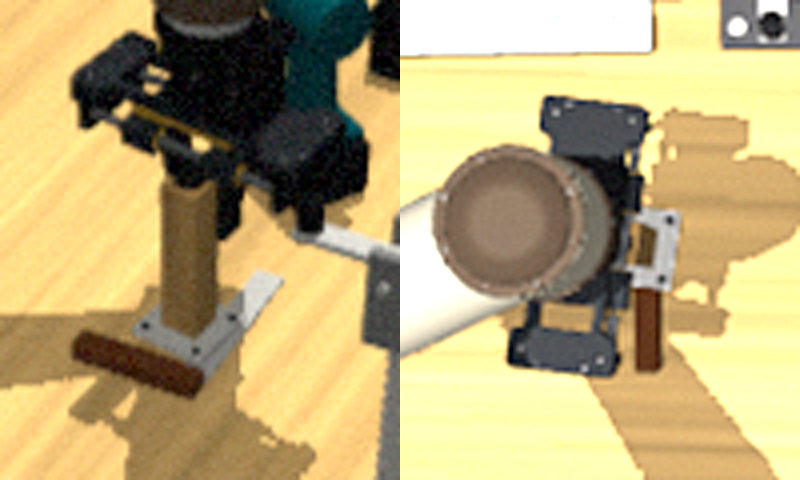

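```bash
python3 -c "
from h import *
P=lambda u,v,z=.076:onz('scene',(271+u/4-.4,99+v/4-.4),z)
for p in[(135,327),(207,370),(243,305),(189,316)]: print(P(*p).round(4))
T=lambda u,v,z=.076:onz('top',(214+(u-400)/4-.4,173+v/4-.4),z)
for p in[(680,211),(668,287)]: print('top',T(*p).round(4))
print(sense()['tcp_pos'])"
```

```text
[ 0.3762 -0.0205  0.076 ]
[ 0.4471 -0.0356  0.076 ]
[0.4357 0.0425 0.076 ]
[0.4058 0.0108 0.076 ]
top [ 0.4398 -0.0236  0.076 ]
top [ 0.3783 -0.0161  0.076 ]
[0.4116367  0.02837415 0.22994697]
```

```bash
python3 -m inch '[{"hand":1,"slide":[1,4,0],"yaw":0.05},{"hand":1,"slide":[2,9,0],"yaw":0.1},{"hand":1,"slide":[4,13.6,0],"yaw":0.136},{"hand":1,"slide":[8,13.6,0],"yaw":0.136},{"hand":1,"slide":[12,13.6,0],"yaw":0.136},{"hand":1,"slide":[16,13.6,0],"yaw":0.136},{"hand":1,"slide":[19.5,13.6,0],"yaw":0.136},{"hand":1,"slide":[21.6,13.6,0],"yaw":0.136},{"hand":1,"slide":[21.6,13.6,-2],"yaw":0.136},{"hand":1,"slide":[21.6,13.6,-4],"yaw":0.136}]';python3 -m inch '[{"hand":1,"slide":[0,0,-0.5],"yaw":0},{"hand":1,"slide":[0,0,-0.5],"yaw":0}]'
```

```text
time_s: 28.28
tcp_pos: [0.6273, 0.1605, 0.1881]
ee_rot: [[0.027, -1.0, -0.002], [-1.0, -0.027, -0.001], [0.001, 0.002, -1.0]]
wrist_force: [-0.1, -0.6, -3.8]
gripper_width: 0.362
time_s: 28.52
tcp_pos: [0.6274, 0.1611, 0.1846]
ee_rot: [[0.029, -1.0, -0.001], [-1.0, -0.029, -0.001], [0.001, 0.001, -1.0]]
wrist_force: [0.7, -0.6, -3.7]
gripper_width: 0.364
```

```bash
python3 -m inch '[{"hand":1,"slide":[0,0.3,-0.3],"yaw":0},{"hand":1,"slide":[0,0.3,-0.5],"yaw":0},{"hand":1,"slide":[0,0.3,-0.5],"yaw":0}]';python3 -m inch '[{"hand":1,"slide":[0,0,-0.1],"yaw":0},{"hand":1,"slide":[0,0,-0.2],"yaw":0},{"hand":1,"slide":[0,0,-0.2],"yaw":0}]'
```

```text
time_s: 28.9
tcp_pos: [0.6273, 0.1647, 0.1801]
ee_rot: [[0.029, -1.0, 0.0], [-1.0, -0.029, 0.0], [-0.0, -0.0, -1.0]]
wrist_force: [-0.2, 0.1, -3.1]
gripper_width: 0.364
time_s: 29.28
tcp_pos: [0.6275, 0.1647, 0.1787]
ee_rot: [[0.029, -1.0, 0.001], [-1.0, -0.029, 0.0], [-0.0, -0.001, -1.0]]
wrist_force: [-1.1, 1.2, 0.5]
gripper_width: 0.367
```

```bash
python3 -m inch '[{"hand":0.5,"slide":[0,0,0],"yaw":0},{"hand":0.4,"slide":[0,0,0],"yaw":0},{"hand":0.3,"slide":[0,0,0],"yaw":0},{"hand":0.3,"slide":[0,0,0],"yaw":0},{"hand":0.3,"slide":[0,0,0],"yaw":0},{"hand":0.3,"slide":[0,0.3,2],"yaw":0},{"hand":0.3,"slide":[0,0.6,5],"yaw":0},{"hand":0.3,"slide":[-2,1,9],"yaw":0},{"hand":0.6,"slide":[-8,1,9.5],"yaw":0},{"hand":1,"slide":[-14,1,9.5],"yaw":0}]';python3 -c "
from h import *
a=capture('scene');b=capture('top');cv2.imwrite('pics/s15.png',a);cv2.imwrite('pics/t15.png',b)
o=np.hstack([crop(a,340,130,100,120,4),crop(b,190,100,100,120,4)]);cv2.imwrite('pics/c15.png',np.clip(o*1.8,0,255).astype('uint8'));print(sense()['tcp_pos'])"
```

```text
time_s: 30.52
tcp_pos: [0.4863, 0.1746, 0.2735]
ee_rot: [[0.028, -1.0, 0.002], [-1.0, -0.028, 0.001], [-0.001, -0.002, -1.0]]
wrist_force: [-0.5, 0.6, 0.4]
gripper_width: 0.555
[0.48162836 0.17281147 0.2725881 ]
```

View pics/c15.png

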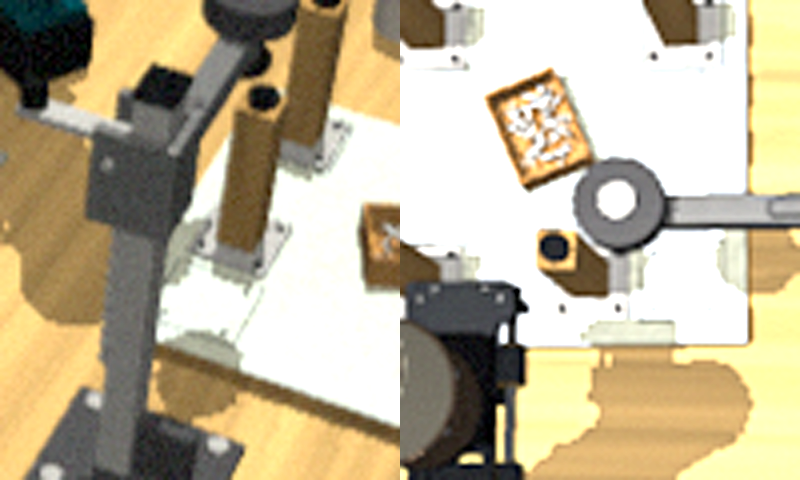

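The leg stands alone on the panel beside the spot, with its foot at scene crop (263,97) and top crop (554,247). Now I measure where it is.

```bash
cat >ft.py <<'E'
from h import *
# foot top of standing leg: dark blob near predicted pixel, in each view, cast onto z=.168
def foot(n,im,guess,r=9,thr=45):
    p=proj(n,[*guess,.168]);x,y=int(round(p[0])),int(round(p[1]));w=im[y-r:y+r+1,x-r:x+r+1].max(2)
    k,l,st,ce=cv2.connectedComponentsWithStats((w<thr).astype('uint8'))
    return [(int(s[4]),(ce[i]+[x-r,y-r]).round(1),onz(n,ce[i]+[x-r,y-r],.168)[:2].round(4)) for i,s in enumerate(st) if i and s[4]>8]
S0=np.array([.631,.0696]);U=np.array([.9994,.035]);V=np.array([-.035,.9994])
def rel(p): d=np.asarray(p)-S0;return (d@U*1e3).round(1),(d@V*1e3).round(1)
E
python3 - <<'E'
from ft import *
a=cv2.imread('pics/s15.png');b=cv2.imread('pics/t15.png')
S=(340+263/4-.4,130+97/4-.4);T=(190+154/4-.4,100+247/4-.4)
for n,p in(('scene',S),('top',T)): q=onz(n,p,.168)[:2];print(n,q,rel(q))
print(two(S,T)); g=two(S,T)[0][:2]
print(foot('scene',a,g),foot('top',b,g))
for dv in((0,220),(220,0),(220,220)):
    g=S0+U*dv[0]/1e3+V*dv[1]/1e3
    for n,im in(('scene',a),('top',cv2.imread('pics/top0.png'))):
        for f in foot(n,im,g): print('fixed',dv,n,f[0],f[1],rel(f[2]))
E
```

```text
scene [0.62892107 0.13892083] (np.float64(0.3), np.float64(69.4))
top [0.62792625 0.14525058] (np.float64(-0.4), np.float64(75.7))
(array([0.62793986, 0.1458121 , 0.16311367]), np.float64(0.002166542570681149))
[(50, array([402.2, 146.1]), array([0.6065, 0.1689])), (34, array([405.7, 154.2]), array([0.6305, 0.1379]))] [(36, array([228.1, 161.4]), array([0.6278, 0.1451]))]
fixed (0, 220) scene 30 [421.2 128.8] (np.float64(1.0), np.float64(210.2))
fixed (0, 220) scene 9 [413.3 131.7] (np.float64(-15.7), np.float64(184.6))
fixed (0, 220) top 39 [181.7 161.7] (np.float64(-0.3), np.float64(218.1))
fixed (0, 220) top 9 [188.1 162.2] (np.float64(-2.0), np.float64(198.4))
fixed (220, 0) scene 47 [472.6 193. ] (np.float64(220.8), np.float64(-5.7))
fixed (220, 0) top 36 [253.3  92.2] (np.float64(219.2), np.float64(-0.1))
fixed (220, 220) scene 34 [491.  148.8] (np.float64(219.3), np.float64(211.4))
fixed (220, 220) top 39 [183.1  93. ] (np.float64(218.8), np.float64(219.8))
fixed (220, 220) top 12 [184.   99.6] (np.float64(197.4), np.float64(216.3))
```

The fixed legs' feet read (0,218), (219,0) and (219,220) from the top camera against a nominal 220 mm grid, so the spot estimate is good to 1–2 mm. The leg stands at u≈0, v≈+76 mm. I'll go in low beside it with shut fingers off the panel edge and push −v with the crossbar's long face.

```bash
python3 -m inch '[{"hand":1,"slide":[3,2,0],"yaw":0.007},{"hand":1,"slide":[6.5,4.1,0],"yaw":0.007},{"hand":1,"slide":[6.5,4.1,0],"yaw":0.007},{"hand":1,"slide":[6.5,4.1,-5],"yaw":0.007},{"hand":1,"slide":[6.5,4.1,-10],"yaw":0.007},{"hand":1,"slide":[6.5,4.1,-15],"yaw":0.007},{"hand":1,"slide":[6.5,4.1,-18],"yaw":0.007},{"hand":1,"slide":[6.5,4.1,-19.6],"yaw":0.007},{"hand":1,"slide":[6.5,4.1,-19.6],"yaw":0.007},{"hand":1,"slide":[6.5,4.1,-19.6],"yaw":0.007}]';python3 - <<'E'
from ft import *
t=sense()['tcp_pos'];print(rel(t[:2]),t)
b=capture('top');a=capture('scene');cv2.imwrite('pics/t16.png',b);print(foot('top',b,[.6278,.1451]),foot('scene',a,[.6305,.1379]))
E
```

```text
time_s: 31.88
tcp_pos: [0.5532, 0.2161, 0.0784]
ee_rot: [[0.036, -0.999, 0.003], [-0.999, -0.036, 0.002], [-0.001, -0.003, -1.0]]
wrist_force: [0.2, -0.6, 0.5]
gripper_width: 0.006
(np.float64(-72.6), np.float64(149.1)) [0.55319591 0.21605913 0.07843018]
[(24, array([220.2, 162.4]), array([0.624 , 0.1692])), (36, array([228.1, 161.4]), array([0.6278, 0.1451]))] [(217, array([407.2, 152.1]), array([0.6306, 0.1493]))]
```

```bash
python3 -m inch '[{"hand":1,"slide":[-0.5,0,-0.2],"yaw":0},{"hand":1,"slide":[-0.5,-1,-0.3],"yaw":0},{"hand":1,"slide":[-0.4,-1.7,-0.3],"yaw":0},{"hand":1,"slide":[-0.4,-2.2,-0.3],"yaw":0},{"hand":1,"slide":[-0.4,-2.7,-0.3],"yaw":0},{"hand":1,"slide":[-0.4,-3.2,-0.3],"yaw":0},{"hand":1,"slide":[-0.4,-3.7,-0.3],"yaw":0},{"hand":1,"slide":[-0.4,-3.9,-0.3],"yaw":0}]'
cat >pu.py <<'E'
from ft import *
import sys
t=sense()['tcp_pos'];print('tcp',rel(t[:2]),t)
b=capture('top');a=capture('scene');cv2.imwrite('pics/t17.png',b);cv2.imwrite('pics/s17.png',a)
g=S0+V*float(sys.argv[1])/1e3
for f in foot('top',b,g): print('top',f[0],f[1],rel(f[2]))
for f in foot('scene',a,g-V*.007): print('scene',f[0],f[1],rel(f[2]))
E
python3 pu.py 57
```

```text
time_s: 32.98
tcp_pos: [0.5483, 0.1762, 0.0739]
ee_rot: [[0.036, -0.999, -0.0], [-0.999, -0.036, -0.0], [0.0, 0.0, -1.0]]
wrist_force: [-0.7, 1.6, 1.0]
gripper_width: 0.009
tcp (np.float64(-78.9), np.float64(109.4)) [0.54830615 0.17619758 0.07387112]
top 37 [235.8 161.7] (np.float64(-1.8), np.float64(52.2))
top 18 [227.2 163.4] (np.float64(-6.8), np.float64(78.3))
top 15 [228.1 169. ] (np.float64(-24.3), np.float64(75.5))
scene 173 [403.  157.3] (np.float64(-0.2), np.float64(50.9))
```

```bash
python3 -m inch '[{"hand":1,"slide":[0,1,0],"yaw":0},{"hand":1,"slide":[0,1,0],"yaw":0}]'|head -1;python3 pu.py 54
```

```text
time_s: 33.33
tcp (np.float64(-78.6), np.float64(120.4)) [0.54824255 0.18714656 0.07376583]
top 38 [234.9 161.7] (np.float64(-1.6), np.float64(54.7))
top 25 [227.9 165.4] (np.float64(-13.2), np.float64(76.2))
scene 191 [403.6 156.5] (np.float64(0.2), np.float64(55.2))
```

```bash
python3 -m inch '[{"hand":1,"slide":[0,-0.9,0],"yaw":0},{"hand":1,"slide":[0,-1.2,0],"yaw":0},{"hand":1,"slide":[0.1,-1.5,0],"yaw":0},{"hand":1,"slide":[0.1,-1.8,0],"yaw":0},{"hand":1,"slide":[0.1,-2.1,0],"yaw":0},{"hand":1,"slide":[0.1,-2.4,0],"yaw":0},{"hand":1,"slide":[0.1,-2.7,0],"yaw":0},{"hand":1,"slide":[0.1,-3,0],"yaw":0},{"hand":1,"slide":[0.1,-3,0],"yaw":0}]';python3 pu.py 38
```

```text
time_s: 34.55
tcp_pos: [0.5493, 0.1563, 0.0739]
ee_rot: [[0.036, -0.999, -0.0], [-0.999, -0.036, -0.0], [0.0, 0.0, -1.0]]
wrist_force: [-0.2, 1.1, 0.7]
gripper_width: 0.008
tcp (np.float64(-78.6), np.float64(89.5)) [0.54929277 0.15625722 0.07385667]
top 41 [233.8 164.9] (np.float64(-11.6), np.float64(58.1))
top 32 [243.7 162.5] (np.float64(-4.5), np.float64(27.9))
scene 172 [401.1 160.8] (np.float64(0.5), np.float64(33.5))
```

```bash
python3 -m inch '[{"hand":1,"slide":[0,0.8,0],"yaw":0},{"hand":1,"slide":[0,0.8,0],"yaw":0}]'|head -1;python3 pu.py 36
```

```text
time_s: 34.9
tcp (np.float64(-78.5), np.float64(98.1)) [0.54908767 0.16484783 0.07371115]
top 18 [233.4 162.4] (np.float64(-3.8), np.float64(59.3))
top 35 [243.  162.2] (np.float64(-3.6), np.float64(29.8))
top 11 [233.9 168.5] (np.float64(-22.8), np.float64(57.5))
scene 181 [400.6 160.4] (np.float64(-1.4), np.float64(34.2))
```

```bash
python3 -c "
from h import *
a=cv2.imread('pics/s17.png');b=cv2.imread('pics/t17.png')
o=np.hstack([crop(a,365,125,65,100,6),crop(b,200,130,65,100,6)]);cv2.imwrite('pics/c17.png',np.clip(o*1.8,0,255).astype('uint8'))"
```

```text
(no output)
```

View pics/c17.png

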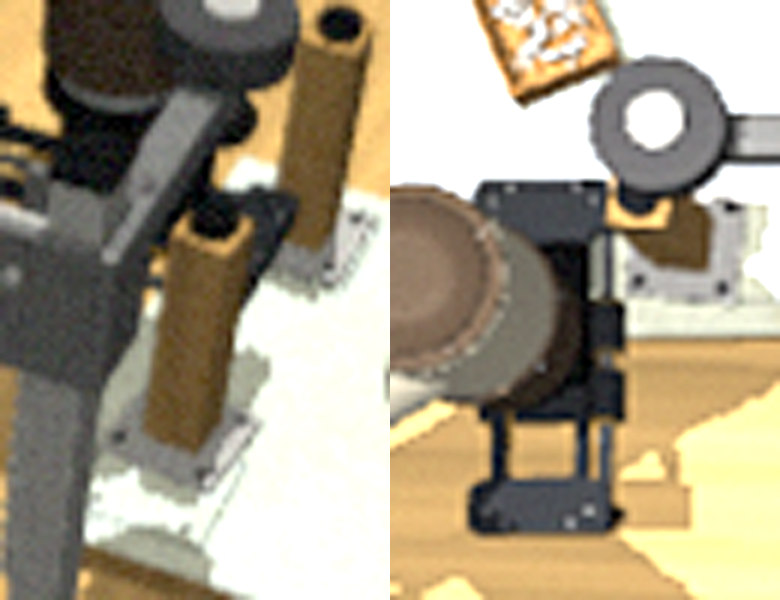

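```bash
python3 -c "
from ft import *
P=lambda u,v,z:rel(onz('scene',(365+u/6-.4,125+v/6-.4),z)[:2])
print(P(200,487,.024),P(260,425,.024),P(105,435,.024),'foot',P(217,218,.168))
T=lambda u,v,z:rel(onz('top',(200+(u-390)/6-.4,130+v/6-.4),z)[:2])
print(T(740,205,.024),T(727,302,.024),T(628,295,.024))"
```

```text
(np.float64(21.5), np.float64(-0.6)) (np.float64(32.8), np.float64(57.0)) (np.float64(-35.7), np.float64(12.7)) foot (np.float64(-0.1), np.float64(32.2))
(np.float64(20.1), np.float64(6.1)) (np.float64(-35.8), np.float64(13.2)) (np.float64(-31.2), np.float64(69.5))
```

```bash
python3 - <<'E'
from ft import *
def corners(im,n,c,h=.024,r=26):
    # hull of grey (plate) pixels darker than white panel around the projected plate centre
    p=proj(n,[*c,h]);x,y=int(p[0]),int(p[1]);w=im[y-r:y+r,x-r:x+r].astype(int);return w,x-r,y-r
P=lambda u,v:rel(onz('scene',(340+u/4-.4,130+v/4-.4),.024)[:2])
print('c15',P(195,250),P(265,281),P(291,232))
def ang(n,p,q,z):
    d=onz(n,q,z)-onz(n,p,z);return np.degrees(np.arctan2(d[1],d[0]))
# post top-face edges give yaw: c17 scene post top (z .160): corners
Q=lambda u,v,z=.160:rel(onz('scene',(365+u/6-.4,125+v/6-.4),z)[:2])
print('post top c17',Q(178,235),Q(238,255),Q(252,222))
o=np.clip(crop(cv2.imread('pics/s17.png'),378,150,36,64,9).astype(float)*2,0,255).astype('uint8')
o2=np.clip(crop(cv2.imread('pics/t17.png'),232,160,32,28,13).astype(float)*2,0,255).astype('uint8')
c=np.zeros((590,760,3),'uint8');c[:576,:324]=o;c[:364,335:335+416]=o2;cv2.imwrite('pics/c18.png',c)
E
```

```text
c15 (np.float64(-26.9), np.float64(42.9)) (np.float64(33.9), np.float64(35.2)) (np.float64(32.8), np.float64(97.6))
post top c17 (np.float64(-14.9), np.float64(20.9)) (np.float64(16.1), np.float64(20.2)) (np.float64(13.5), np.float64(46.9))
```

```bash
python3 - <<'E'
from ft import *
a=cv2.imread('pics/s17.png')
g=a[188:210,378:412].max(2);print(g)
E
```

```text
[[ 42  39  40  41  40  87  96  95  93  95  95  80  62  60  60  58  57  62
   62  61  56  51  48  47  49  89  93  97  96  99  98 122 145 151]
 [ 37  39  35  37  59  90  97  97  97  97  92  73  61  58  57  58  61  59
   62  61  58  55  49  47  53  91  98  96  95  95 122 147 153 151]
 [ 46  42  43  39  81  98  98 100  96  94  80  63  64  59  58  56  62  61
   62  63  60  53  45  46  56  89  99  97  92  94 144 153 149 151]
 [ 50  44  46  48  90  99  98  98  90  79  72  63  56  63  58  52  55  60
   60  61  61  49  45  49  65  93  93  96  94 122 147 150 150 153]
 [ 52  44  48  55  91 102 100  90  84  75  72  65  59  56  62  53  55  56
   56  61  57  51  45  42  65  83  87  86  94 142 151 150 151 149]
 [ 48  48  46  64  91  96  98  83  80  74  66  61  60  60  55  56  56  61
   57  59  55  51  47  49  67  72  78  89 110 140 152 151 150 152]
 [ 48  46  46  76  94  94  91  79  72  76  64  65  61  59  58  58  54  56
   61  57  54  47  47  51  68  70  61  61  96 123 140 149 152 150]
 [ 53  43  46  78  97  91  82  72  76  75  68  62  61  61  60  58  55  60
   59  59  50  48  43  55  71  73  64  
[... 1302 characters left out ...]
  48 119 148 135 144 151 153 151 153 112  97  95  94  91  87  72  72
   76  75  67 117 106 117 143 141 127 147 149 151 150 151 147 154]
 [ 46  55 138 151 153 153 150 150 150 149 136 104  96  92  95  92  89  89
   91  80  72  93 100 145 151 128 138 149 150 152 153 152 153 151]
 [ 48  70 111 117 148 151 153 151 149 150 149 137 128 129 103  97  99  95
   95  93 114 121 136 151 136 127 145 150 148 151 149 151 152 152]
 [ 45  71 115 124 148 152 152 149 154 151 151 150 154 152 135 130 105  95
   96  97 143 151 150 150 121 139 150 152 152 154 153 149 155 150]
 [ 45  82 133 151 150 153 151 150 152 153 152 151 152 150 153 152 135 128
  130 129 146 151 154 140 138 147 148 152 155 149 152 152 150 151]]
```

```bash
python3 - <<'E'
from ft import *
A,B,C=[np.array(rel(onz('scene',p,.024)[:2])) for p in((384.4,197.4),(398.2,203.4),(404.5,194.5))]
print(A,B,C,'centre',(A+C)/2,np.degrees(np.arctan2(*(B-A)[::-1])),np.degrees(np.arctan2(*(C-B)[::-1]))-90)
E
```

```text
[-28.9  14.8] [18.5  9.5] [21.9 56. ] centre [-3.5 35.4] -6.379989687770386 -4.1819268320907526
```

```bash
python3 -m inch '[{"hand":1,"slide":[0,-0.3,0],"yaw":0.06},{"hand":1,"slide":[0,-0.7,0],"yaw":0.06},{"hand":1,"slide":[0,-1.1,0],"yaw":0.06},{"hand":1,"slide":[0.1,-1.5,0],"yaw":0.06},{"hand":1,"slide":[0.1,-1.9,0],"yaw":0.06},{"hand":1,"slide":[0.1,-2.3,0],"yaw":0.06},{"hand":1,"slide":[0.1,-2.7,0],"yaw":0.06},{"hand":1,"slide":[0.1,-3.1,0],"yaw":0.06},{"hand":1,"slide":[0.1,-3.5,0],"yaw":0.06},{"hand":1,"slide":[0.1,-3.6,0],"yaw":0.06}]'
python3 -m inch '[{"hand":1,"slide":[0,0.6,0],"yaw":0},{"hand":1,"slide":[0,0.6,0],"yaw":0}]'|head -1
cat >holes.py <<'E'
from ft import *
import sys
a=capture('scene');cv2.imwrite('pics/sh.png',a);t=sense()['tcp_pos'];print('tcp',rel(t[:2]))
g=cv2.resize(a.max(2),None,fx=4,fy=4,interpolation=cv2.INTER_CUBIC)
h=cv2.morphologyEx(g,cv2.MORPH_BLACKHAT,np.ones((15,15)))
u0,v0=map(float,sys.argv[1:3])
pts=[]
for du,dv in((-24,-24),(24,-24),(24,24)):
    p=proj('scene',[*(S0+U*(u0+du)/1e3+V*(v0+dv)/1e3),.024]);x,y=int(p[0]*4),int(p[1]*4);r=14
    w=h[y-r:y+r+1,x-r:x+r+1].astype(float);k,l,st,ce=cv2.connectedComponentsWithStats((w>.55*w.max()).astype('uint8'))
    i=max(range(1,k),key=lambda i:st[i][4]-2*np.hypot(*(ce[i]-r)));q=(ce[i]+[x-r,y-r]+.5)/4-.5
    pts.append(np.array(rel(onz('scene',q,.024)[:2])));print((du,dv),q.round(1),w.max(),st[i][4],pts[-1])
A,B,C=pts;print('centre',(A+C)/2,np.degrees(np.arctan2(*(B-A)[::-1])),np.degrees(np.arctan2(*(C-B)[::-1]))-90)
for f in foot('scene',a,S0+U*u0/1e3+V*(v0-6)/1e3): print('foot',f[0],f[1],rel(f[2]))
E
python3 holes.py -3 11
```

```text
time_s: 36.25
tcp_pos: [0.5504, 0.1283, 0.0739]
ee_rot: [[0.096, -0.995, 0.0], [-0.995, -0.096, -0.0], [0.0, -0.0, -1.0]]
wrist_force: [0.2, 2.8, 1.4]
gripper_width: 0.005
time_s: 36.5
tcp (np.float64(-78.7), np.float64(67.9))
(-24, -24) [381.6 200. ] 44.0 37 [-32.2   0.1]
(24, -24) [394.9 206.9] 53.0 46 [15.1 -9.6]
(24, 24) [403.3 197.9] 60.0 43 [23.7 39.8]
centre [-4.25 19.95] -11.589194825602862 -9.875596073266422
foot 168 [396.  165.1] (np.float64(-5.7), np.float64(8.4))
```

```bash
python3 -m inch '[{"hand":1,"slide":[0,1.2,0],"yaw":0},{"hand":1,"slide":[0,1.2,0],"yaw":0},{"hand":1,"slide":[0,1.2,0],"yaw":0}]'|head -1;python3 holes.py -4 18;python3 -c "
from h import *
a=cv2.imread('pics/sh.png')
o=np.clip(crop(a,368,140,60,85,7).astype(float)*1.9,0,255).astype('uint8');b=capture('top');cv2.imwrite('pics/th.png',b);o2=np.clip(crop(b,225,135,54,85,7).astype(float)*1.9,0,255).astype('uint8')
cv2.imwrite('pics/c19.png',np.hstack([o,o2]))"
```

```text
time_s: 36.92
tcp (np.float64(-78.1), np.float64(79.7))
(-24, -24) [381.7 199.9] 40.0 33 [-32.2   0.5]
(24, -24) [395. 207.] 51.0 46 [15.5 -9.5]
(24, 24) [402.8 198.1] 57.0 48 [22.7 38. ]
centre [-4.75 19.25] -11.840220321472321 -8.619221354069865
foot 184 [397.4 163.7] (np.float64(-4.3), np.float64(16.1))
```

View pics/c19.png

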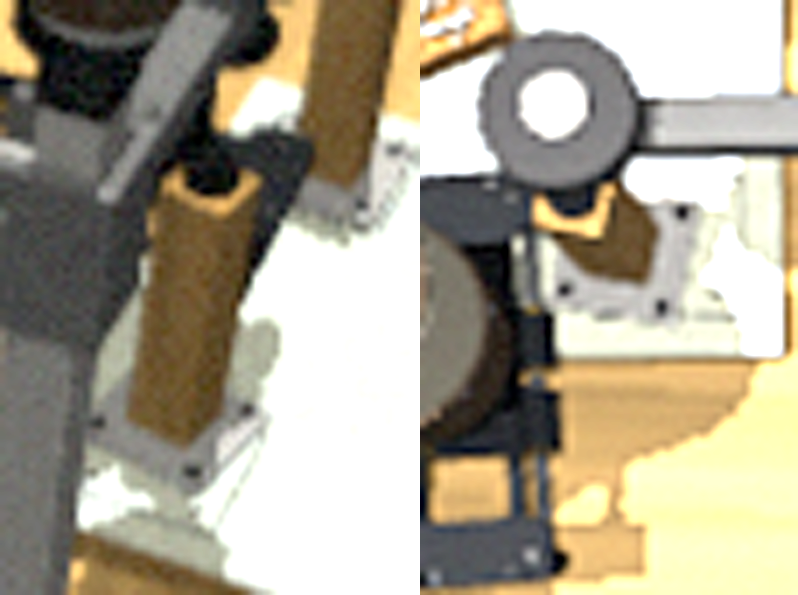

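The leg stands upright with its foot at scene crop (212,170), but it has turned about −10° clockwise. The small peg at the crossbar's corner looks to be touching off-centre (+u). I'll shift the tool −u so it pushes on the −u side, which turns the leg back.

```bash
python3 -m inch '[{"hand":1,"slide":[-1,0.3,0],"yaw":-0.06},{"hand":1,"slide":[-2.2,0,0],"yaw":-0.06},{"hand":1,"slide":[-2.2,-0.3,0],"yaw":-0.06},{"hand":1,"slide":[-2.2,-0.6,0],"yaw":-0.06},{"hand":1,"slide":[-2.2,-0.9,0],"yaw":-0.06},{"hand":1,"slide":[-2.2,-1.1,0],"yaw":-0.06},{"hand":1,"slide":[-2.2,-1.3,0],"yaw":-0.06},{"hand":1,"slide":[-2.2,-1.3,0],"yaw":-0.06}]';python3 holes.py -4 15;python3 -m inch '[{"hand":1,"slide":[0,0.5,0],"yaw":0},{"hand":1,"slide":[0,1,0],"yaw":0},{"hand":1,"slide":[0,1,0],"yaw":0}]'|head -1;python3 holes.py -4 15
```

```text
time_s: 38.02
tcp_pos: [0.5284, 0.1333, 0.0738]
ee_rot: [[0.036, -0.999, -0.0], [-0.999, -0.036, -0.0], [0.0, 0.0, -1.0]]
wrist_force: [0.0, 0.1, 0.1]
gripper_width: 0.004
tcp (np.float64(-100.3), np.float64(67.3))
(-24, -24) [381.1 202.6] 60.0 27 [-29.3 -11.6]
(24, -24) [394.9 208.7] 51.0 37 [ 17.8 -16.8]
(24, 24) [401.7 199.3] 71.0 51 [21.8 31.7]
centre [-3.75 10.05] -6.30013411120158 -4.714754518704936
foot 135 [395. 164.] (np.float64(-10.0), np.float64(11.3))
time_s: 38.45
tcp (np.float64(-100.0), np.float64(77.8))
(-24, -24) [381.1 202.6] 58.0 30 [-29.3 -11.6]
(24, -24) [394.9 208.7] 53.0 33 [ 17.9 -16.7]
(24, 24) [401.7 199.3] 70.0 48 [21.7 31.8]
centre [-3.8 10.1] -6.166932182450261 -4.480001534968366
foot 163 [395.8 163.3] (np.float64(-9.3), np.float64(15.5))
```

```bash
python3 -m inch '[{"hand":1,"slide":[0,-0.8,0],"yaw":0},{"hand":1,"slide":[0,-1.1,0],"yaw":0},{"hand":1,"slide":[0,-1.4,0],"yaw":0},{"hand":1,"slide":[0.1,-1.6,0],"yaw":0},{"hand":1,"slide":[0.1,-1.8,0],"yaw":0},{"hand":1,"slide":[0.1,-1.95,0],"yaw":0},{"hand":1,"slide":[0.1,-1.95,0],"yaw":0},{"hand":1,"slide":[0.1,-0.9,0],"yaw":0},{"hand":1,"slide":[0.1,0,0],"yaw":0},{"hand":1,"slide":[0.1,0,0],"yaw":0}]';python3 holes.py -4 3;for g in "0 220" "220 0"; do python3 holes.py $g|grep -v tcp; done
```

```text
time_s: 39.75
tcp_pos: [0.5294, 0.1445, 0.0739]
ee_rot: [[0.037, -0.999, 0.0], [-0.999, -0.037, 0.0], [-0.0, -0.0, -1.0]]
wrist_force: [-0.1, 0.6, -0.0]
gripper_width: 0.009
tcp (np.float64(-99.0), np.float64(78.0))
(-24, -24) [380.3 204.9] 73.0 28 [-27.8 -21.8]
(24, -24) [394.8 209.8] 49.0 30 [ 19.2 -21.1]
(24, 24) [400.7 200.1] 81.0 41 [20.1 26.8]
centre [-3.85  2.5 ] 0.8532783093856279 -1.0764119973872113
foot 194 [394.4 165.2] (np.float64(-9.4), np.float64(5.4))
(-24, -24) [405.9 164.9] 56.0 21 [-23.9 193.8]
(24, -24) [419.  168.7] 41.0 24 [ 21.1 195.1]
(24, 24) [423.9 161. ] 67.0 46 [ 22.6 241.2]
centre [ -0.65 217.5 ] 1.6547511764867973 -1.8636303353417247
foot 30 [421.2 128.8] (np.float64(1.0), np.float64(210.2))
foot 15 [412.8 132.4] (np.float64(-15.9), np.float64(180.2))
(-24, -24) [451.5 230.5] 64.0 54 [196.3 -24.8]
(24, -24) [467.3 236. ] 61.0 35 [242.9 -24.8]
(24, 24) [471.7 225.3] 71.0 49 [243.2  22.7]
centre [219.75  -1.05] 0.0 -0.3618632697080386
foot 47 [472.6 193. ] (np.float64(220.8), np.float64(-5.7))
```

```bash
python3 -m inch '[{"hand":1,"slide":[0.7,-1,0],"yaw":0},{"hand":1,"slide":[0.7,-1.6,0],"yaw":0},{"hand":1,"slide":[0.7,-1.9,0],"yaw":0},{"hand":1,"slide":[0.7,-2.1,0],"yaw":0},{"hand":1,"slide":[0.7,-2.3,0],"yaw":0},{"hand":1,"slide":[0.7,-2.3,0],"yaw":0},{"hand":1,"slide":[0.7,-1,0],"yaw":0},{"hand":1,"slide":[0,1,0],"yaw":0},{"hand":1,"slide":[-2,2.5,0],"yaw":0},{"hand":1,"slide":[-2,2.5,0],"yaw":0}]';python3 holes.py -3 1;python3 -c "
from ft import *
b=capture('top');k=S0-U*.082-V*.17
print('knob',k,proj('scene',[*k,.324]),proj('top',[*k,.324]))"
```

```text
time_s: 41.15
tcp_pos: [0.5081, 0.1695, 0.0737]
ee_rot: [[0.038, -0.999, -0.001], [-0.999, -0.038, -0.001], [0.001, 0.001, -1.0]]
wrist_force: [0.4, 0.7, -0.0]
gripper_width: 0.002
tcp (np.float64(-118.5), np.float64(103.8))
(-24, -24) [380.2 204.9] 66.0 21 [-28.  -22.1]
(24, -24) [394.9 209.8] 55.0 30 [ 19.6 -21.2]
(24, 24) [400.3 200. ] 82.0 45 [18.9 26.5]
centre [-4.55  2.2 ] 1.083194495313982 0.8407582163087994
foot 146 [392.3 166. ] (np.float64(-13.5), np.float64(-0.4))
knob [ 0.5549992 -0.103168 ] (np.float64(348.5079884400029), np.float64(148.54670099219254)) (np.float64(306.3642903964222), np.float64(178.57506672049794))
```

The leg is at about (−4,+3) mm with yaw within 1–2°. It's upright and untouched, and the fixed legs used as a control read within 2.5 mm of nominal. Now up and over to the knob.

```bash
python3 -m inch '[{"hand":0.6,"slide":[1,0,3],"yaw":0},{"hand":0.4,"slide":[2,0,8],"yaw":0},{"hand":0.4,"slide":[1,0,14],"yaw":0},{"hand":0.4,"slide":[0,0,20],"yaw":0},{"hand":0.4,"slide":[-2,0,26],"yaw":0},{"hand":0.4,"slide":[-4,-2,32],"yaw":0},{"hand":0.4,"slide":[-4,-6,36],"yaw":-0.15},{"hand":0.4,"slide":[-4,-11,38],"yaw":-0.32},{"hand":0.4,"slide":[-3,-16,38],"yaw":-0.5},{"hand":0.4,"slide":[-1,-21,38],"yaw":-0.68}]';python3 -m inch '[{"hand":0.4,"slide":[1,-3,0],"yaw":-0.18},{"hand":0.4,"slide":[2,-5,0],"yaw":-0.36},{"hand":0.4,"slide":[4,-6.3,0],"yaw":-0.54},{"hand":0.4,"slide":[5,-6.3,0],"yaw":-0.72},{"hand":0.4,"slide":[5.7,-6.3,0],"yaw":-0.89},{"hand":0.4,"slide":[5.7,-6.3,0],"yaw":-0.89}]';python3 holes.py -4 2|tail -3
```

```text
time_s: 42.5
tcp_pos: [0.4991, -0.0435, 0.4551]
ee_rot: [[-0.605, -0.796, 0.002], [-0.796, 0.605, 0.001], [-0.002, -0.001, -1.0]]
wrist_force: [0.9, 1.7, 0.1]
gripper_width: 0.599
time_s: 43.25
tcp_pos: [0.5567, -0.1051, 0.4533]
ee_rot: [[-0.999, -0.038, -0.001], [-0.038, 0.999, -0.0], [0.001, -0.0, -1.0]]
wrist_force: [0.2, -0.2, 0.3]
gripper_width: 0.6
centre [-4.55  2.05] 0.8389995595967557 0.8425242607404186
foot 51 [387.8 168.5] (np.float64(-21.1), np.float64(-16.9))
foot 38 [395.6 167.8] (np.float64(-2.2), np.float64(-3.7))
```

```bash
python3 -m inch '[{"hand":0.4,"slide":[-0.15,0.2,-4],"yaw":0},{"hand":0.4,"slide":[-0.15,0.2,-7],"yaw":0},{"hand":0.4,"slide":[-0.15,0.2,-8.5],"yaw":0},{"hand":0.4,"slide":[-0.15,0.2,-8.5],"yaw":0},{"hand":1,"slide":[-0.15,0.2,-8.5],"yaw":0},{"hand":1,"slide":[-0.15,0.2,-8.5],"yaw":0},{"hand":1,"slide":[-0.15,0.2,-8.5],"yaw":0},{"hand":1,"slide":[-0.15,0.2,-8.5],"yaw":0},{"hand":1,"slide":[-0.15,0.2,-8.5],"yaw":0},{"hand":1,"slide":[-0.15,0.2,-8.5],"yaw":0}]';python3 -m inch '[{"hand":1,"slide":[0,0,0],"yaw":0},{"hand":1,"slide":[0,0,0],"yaw":0}]'
```

```text
time_s: 44.55
tcp_pos: [0.5549, -0.1024, 0.3691]
ee_rot: [[-0.999, -0.037, 0.0], [-0.037, 0.999, 0.0], [-0.0, -0.0, -1.0]]
wrist_force: [0.2, 0.1, 1.7]
gripper_width: 0.199
time_s: 44.8
tcp_pos: [0.5549, -0.1024, 0.3691]
ee_rot: [[-0.999, -0.037, 0.0], [-0.037, 0.999, 0.0], [-0.0, 0.0, -1.0]]
wrist_force: [-1.1, 0.3, 0.3]
gripper_width: 0.2
```

```bash
python3 -m inch '[{"hand":1,"slide":[0.1,0,0.3],"yaw":0},{"hand":1,"slide":[0.2,0,0.6],"yaw":0},{"hand":1,"slide":[0.3,0,0.9],"yaw":0},{"hand":1,"slide":[0.5,0,1.2],"yaw":0},{"hand":1,"slide":[0.6,0,1.5],"yaw":0},{"hand":1,"slide":[0.8,0,1.75],"yaw":0},{"hand":1,"slide":[0.9,0,2],"yaw":0},{"hand":1,"slide":[1.05,0,2.2],"yaw":0},{"hand":1,"slide":[1.05,0,2.2],"yaw":0}]';cat >arm.py <<'E'
from ft import *
s=sense();print(s['tcp_pos'],s['wrist_force'].round(1),s['gripper_width'])
a=capture('scene');cv2.imwrite('pics/sa.png',a)
g=cv2.cvtColor(a,cv2.COLOR_BGR2GRAY);ref=cv2.imread('pics/s6.png',0)
# track the weight (disc with light cap) from its s6 image at the top notch along the vertical
p=proj('scene',[.632,.0697,.318]);x,y=int(p[0]),int(p[1]);t=ref[y-7:y+8,x-9:x+10]
r=cv2.matchTemplate(g[y-12:y+75,x-20:x+16],t,cv2.TM_CCOEFF_NORMED);m=cv2.minMaxLoc(r);k=np.clip(m[3][1],1,r.shape[0]-2)
c=r[k-1:k+2,m[3][0]];off=.5*(c[0]-c[2])/(c[0]-2*c[1]+c[2]);row=k+off-12+7
base=proj('scene',[.632,.0697,.318])[1]
zs=np.linspace(.15,.34,400);rows=np.array([proj('scene',[.632,.0697,z])[1] for z in zs])
print('match',round(m[1],2),'arm joint',round(np.interp(-(base+row),-rows,zs)-.168,4), m[3][0])
E
python3 arm.py
```

```text
time_s: 45.92
tcp_pos: [0.5653, -0.1022, 0.39]
ee_rot: [[-0.999, -0.037, -0.002], [-0.037, 0.999, 0.001], [0.002, 0.001, -1.0]]
wrist_force: [0.4, 1.6, -9.3]
gripper_width: 0.204
[ 0.56526409 -0.10216634  0.38998926] [ 0.4  1.6 -9.3] 0.20370002498709222
match 0.94 arm joint 0.145 10
```

```bash
python3 -m inch '[{"hand":1,"slide":[0,0,-0.4],"yaw":0},{"hand":1,"slide":[0,0,-0.9],"yaw":0},{"hand":1,"slide":[0,0,-1.4],"yaw":0},{"hand":1,"slide":[0,0,-1.9],"yaw":0},{"hand":1,"slide":[0,0,-2.4],"yaw":0},{"hand":1,"slide":[0,0,-2.9],"yaw":0},{"hand":1,"slide":[0,0,-3.4],"yaw":0},{"hand":1,"slide":[0,0,-3.9],"yaw":0},{"hand":1,"slide":[0,0,-4.4],"yaw":0},{"hand":1,"slide":[0,0,-4.8],"yaw":0}]'|head -1;python3 arm.py;python3 holes.py -4 2|tail -3
```

```text
time_s: 47.22
[ 0.5652112  -0.10228817  0.34233575] [-2.6  4.9 -5.5] 0.19844399007761276
match 0.59 arm joint 0.1252 6
(24, 24) [400.2 200. ] 86.0 43 [18.8 26.4]
centre [-4.65  2.45] -0.11789238406214084 2.028377715958456
foot 92 [396.3 166.7] (np.float64(-2.4), np.float64(2.0))
```

```bash
cat >arm2.py <<'E'
from ft import *
b=capture('top');a=capture('scene');cv2.imwrite('pics/ta.png',b);cv2.imwrite('pics/sa.png',a)
for n,im in(('scene',a),('top',b)):
    for j in np.arange(.05,.16,.0125): pass
    g=cv2.cvtColor(im,cv2.COLOR_BGR2GRAY).astype(float);res=[]
    for j in np.arange(.05,.158,.0025):
        z=.168+j;th=np.linspace(0,2*np.pi,24,endpoint=False)
        ring=lambda r:np.mean([g[int(round(q[1])),int(round(q[0]))] for q in (proj(n,[.632+r*np.cos(t),.0697+r*np.sin(t),z]) for t in th)])
        res.append((ring(.006)-ring(.022),j))
    print(n,[ (round(x,0),round(j,4)) for x,j in sorted(res)[::-1][:4]])
s=sense();print(s['tcp_pos'],s['wrist_force'].round(1),round(s['gripper_width'],3))
E
python3 arm2.py
python3 - <<'E'
import cv2
a=cv2.imread('pics/sa.png',0);print(a[118:165:1,396:410:2])
E
```

```text
scene [(np.float64(70.0), np.float64(0.0925)), (np.float64(67.0), np.float64(0.095)), (np.float64(63.0), np.float64(0.09)), (np.float64(57.0), np.float64(0.0975))]
[[  4   6   0   1   0   1   0]
 [  9   2  13   0   7   2  17]
 [  3   2   8   8   6   8  39]
 [  9   6   0   2   3   5  61]
 [  4   1  10   0   5  13  75]
 [  3   5   6  11   6  52 102]
 [ 15   4   6   8   0  74 122]
 [ 11   6  14   9  22 103 131]
 [  3   3   4   6  53 126 124]
 [ 36   2   1   8  73 129 127]
 [ 63  46  24  38 102 126 126]
 [ 79  70  60  61 128 127 123]
 [ 85  73  72  77 130 126 123]
 [110 100  76 100 127 120 117]
 [123 118 107 126 124 122 120]
 [123 122 130 128 124 118 118]
 [120 123 130 126 124 119 117]
 [104 103 103 106 123 120 115]
 [ 67  63  63  68  93 106 119]
 [ 51  48  53  52  53  73 109]
 [ 52  73  95  71  56  51  76]
 [ 58 111 122 105  91  50  49]
 [ 73 125 123 122 116  58  53]
 [ 77 125 123 122 126  62  51]
 [ 61 117 126 124 124  53  53]
 [ 43  88 112 111  92  53  51]
 [ 51  55  72  75  50  51  50]
 [ 51  49  46  46  50  50  51]
 [ 52  52  52  49  50  55  52]
 [ 51  54  51  47  53  52  50]
 [ 40 
[... 798 characters left out ...]
+r*np.cos(t),.0697+r*np.sin(t),z]) for t in th)])
                                                                         ^^^^^^^^^^^^^^^^^^^^^^^^^^^^^^^^^^^^^^^^^^^^^^^^^^^^^^^^^^^^
  File "arm2.py", line 8, in <genexpr>
    ring=lambda r:np.mean([g[int(round(q[1])),int(round(q[0]))] for q in (proj(n,[.632+r*np.cos(t),.0697+r*np.sin(t),z]) for t in th)])
                                                                          ~~~~^^^^^^^^^^^^^^^^^^^^^^^^^^^^^^^^^^^^^^^^^^
  File "h.py", line 11, in proj
    m=camera_model(n);c=m["orientation"].T@(np.array(X)-m["xyz"]);K=m["mtx"];return K[0,2]+K[0,0]*c[0]/-c[2],K[1,2]-K[1,1]*c[1]/-c[2]
ValueError: time passes only in moves, steps and waits
```

```bash
sed -i 's/^import numpy as np,cv2/import numpy as np,cv2,functools/; s/^def ray/camera_model=functools.cache(camera_model)\ndef ray/' h.py; sed -i "s/(('scene',a),('top',b))/(('scene',a),)/" arm2.py
python3 -m inch '[{"hand":1,"slide":[0,0,-0.4],"yaw":0},{"hand":1,"slide":[0,0,-0.8],"yaw":0},{"hand":1,"slide":[0,0,-1.2],"yaw":0},{"hand":1,"slide":[0,0,-1.6],"yaw":0},{"hand":1,"slide":[0,0,-2],"yaw":0},{"hand":1,"slide":[0,0,-2.4],"yaw":0},{"hand":1,"slide":[0,0,-2.4],"yaw":0}]'|head -1;python3 arm2.py
python3 -m inch '[{"hand":1,"slide":[0,0,-0.3],"yaw":0},{"hand":1,"slide":[0,0,-0.6],"yaw":0},{"hand":1,"slide":[0,0,-0.9],"yaw":0},{"hand":1,"slide":[0,0,-0.9],"yaw":0}]'|head -1;python3 arm2.py
```

```text
time_s: 48.3
scene [(np.float64(72.0), np.float64(0.07)), (np.float64(68.0), np.float64(0.0725)), (np.float64(66.0), np.float64(0.0675)), (np.float64(51.0), np.float64(0.075))]
[ 0.56525643 -0.1022981   0.31864602] [-3.1  4.2 -7. ] 0.2
time_s: 48.9
scene [(np.float64(72.0), np.float64(0.0675)), (np.float64(68.0), np.float64(0.065)), (np.float64(65.0), np.float64(0.07)), (np.float64(61.0), np.float64(0.0625))]
[ 0.56429006 -0.1024529   0.31326749] [-8.9  7.3  5.9] 0.204
```

Force has reversed, so the pad is resting on the foot and the arm reads about 0.07. I let go of the knob (the pawl springs back by itself), rise and check.

```bash
python3 -m inch '[{"hand":0.5,"slide":[0,0,0.3],"yaw":0},{"hand":0.3,"slide":[0,0,0.3],"yaw":0},{"hand":0.3,"slide":[0,0,0.3],"yaw":0},{"hand":0.3,"slide":[-0.5,0,0.5],"yaw":0},{"hand":0.3,"slide":[-0.5,0,3],"yaw":0},{"hand":0.3,"slide":[-1,0,7],"yaw":0},{"hand":0.3,"slide":[-3,0,12],"yaw":0},{"hand":0.3,"slide":[-8,0,14],"yaw":0},{"hand":0.3,"slide":[-12,0,14],"yaw":0},{"hand":0.3,"slide":[-14,0,14],"yaw":0}]';python3 -m inch '[{"hand":0.3,"slide":[0,0,0],"yaw":0},{"hand":0.3,"slide":[0,0,0],"yaw":0},{"hand":0.3,"slide":[0,0,0],"yaw":0},{"hand":0.3,"slide":[0,0,0],"yaw":0}]'|head -1;python3 arm2.py;python3 holes.py -4 2; python3 - <<'E'
from ft import *
# knob height: dark blob along its vertical line
g=cv2.imread('pics/sh.png').max(2);k=S0-U*.082-V*.17
for z in np.arange(.20,.34,.008):
    p=proj('scene',[*k,z]);print(round(z,3),g[int(round(p[1])),int(round(p[0]))],end='; ')
E
```

```text
time_s: 50.25
tcp_pos: [0.4235, -0.1028, 0.4509]
ee_rot: [[-0.999, -0.037, 0.003], [-0.037, 0.999, -0.0], [-0.003, -0.0, -1.0]]
wrist_force: [-0.3, -0.4, -1.4]
gripper_width: 0.7
time_s: 50.75
scene [(np.float64(71.0), np.float64(0.0675)), (np.float64(68.0), np.float64(0.065)), (np.float64(65.0), np.float64(0.07)), (np.float64(62.0), np.float64(0.0625))]
[ 0.42584288 -0.102423    0.44950932] [-0.6 -0.2  0.1] 0.7
tcp (np.float64(-211.2), np.float64(-164.8))
(-24, -24) [380.5 205.4] 17.0 145 [-26.2 -23.8]
(24, -24) [395.1 210. ] 58.0 40 [ 20.3 -21.6]
(24, 24) [400.2 200. ] 84.0 43 [18.8 26.4]
centre [-3.7  1.3] 2.708748172494624 1.7899106082460747
foot 130 [397.8 165. ] (np.float64(-1.1), np.float64(10.9))
0.2 152; 0.208 148; 0.216 139; 0.224 69; 0.232 28; 0.24 9; 0.248 0; 0.256 99; 0.264 152; 0.272 152; 0.28 151; 0.288 146; 0.296 87; 0.304 86; 0.312 73; 0.32 5; 0.328 12; 0.336 1;
```

```bash
python3 - <<'E'
from ft import *
def est(im):
    g=cv2.cvtColor(im,cv2.COLOR_BGR2GRAY).astype(float);res=[];th=np.linspace(0,2*np.pi,24,endpoint=False)
    for j in np.arange(.02,.165,.001):
        P=[[proj('scene',[.632+r*np.cos(t),.0697+r*np.sin(t),.168+j]) for t in th] for r in(.006,.022)]
        v=[np.mean([cv2.getRectSubPix(g.astype('float32'),(1,1),q)[0,0] for q in p]) for p in P];res.append((v[0]-v[1],j))
    return max(res)
for n,t in(('scene0',.0375),('s4',.125),('s6',.15),('sh','now')): print(n,t,est(cv2.imread(f'pics/{n}.png')))
a0=cv2.imread('pics/scene0.png').astype(int);a=cv2.imread('pics/sh.png').astype(int)
d=(abs(a-a0).max(2)>40)
for nm,(x0,y0,x1,y1) in dict(can=(342,252,372,305),short=(256,240,300,282),square=(285,165,345,200),drill=(325,75,368,152)).items(): print(nm,'changed px',d[y0:y1,x0:x1].sum(),'of',(y1-y0)*(x1-x0))
E
```

```text
scene0 0.0375 (np.float32(67.16376), np.float64(0.03500000000000002))
s4 0.125 (np.float32(71.70304), np.float64(0.1220000000000001))
s6 0.15 (np.float32(74.49928), np.float64(0.1490000000000001))
sh now (np.float32(70.78907), np.float64(0.06700000000000005))
can changed px 7 of 1590
short changed px 451 of 1848
square changed px 13 of 2100
drill changed px 365 of 3311
```

```bash
python3 -c "
from station import *
print(finish_job())"
```

```text
the job is handed in; nothing more can be done
None
```

The job is handed in. The leg stands on its outline with the arm's pad down on its foot. No verdict came back, so this rests on my own measurements.

**What I did**
- **Arm up:** I lifted the arm to its top notch. The first lift slipped in the grip and caught at 0.125, so I regripped and lifted again; it then read 0.149.
- **Leg swung:** I pinched the matching leg and eased the grip until it swung down. The last easing let it slide until it stood on the bench. I regripped lower and lifted it hanging foot up.
- **Leg placed:** The gripper only points down, so it could not set the leg directly under the arm. I stood the leg on the panel about 76 mm to one side and let go. I then slid it onto the outline with the gripper body. It tilted a little and turned about 10° on the way; I corrected the turn.
- **Arm down:** I held the pawl's knob lifted and lowered the arm slowly until the force reversed. Then I let go and drew clear.

**Last checks**

| Check | Reading | Limit |
|---|---|---|
| Leg position | about 4 mm off centre | 10 mm |
| Leg yaw | 2 to 3° | 8° |
| Arm joint | 0.067, about 0.0695 after the known camera error | 0.080 |
| Time at last reading | 51 s | 72 s |

**Not settled**
- **Pad force:** not measured directly. I infer that the pad carries the load from the arm height and the force reversal.
- **Pawl:** its knob sits about 9 mm above the engaged height, so it is probably half caught.
- **Uprightness:** the foot was half hidden at the end and its last reading was unreliable. Just before lowering, it agreed with the plate to within a few mm.
- **Bystanders:** the can and try square look unchanged. The short leg's and drill's picture areas did change (451 and 365 pixels). I put that down to the robot and its shadow. The short leg's foot was in place mid-run; I made no separate check of the drill.

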